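Lock up the stall's cash box and put the key in the dish

ROBOT

A 7-joint arm with a two-finger parallel gripper is mounted at the origin on the work surface. World frame = base frame: x ahead of the robot, y to its left, z up, the work surface at z = 0. Lengths are in m, angles in rad, forces in N, time in s.
With the tool pointing down it reaches from about 0.425 to 0.95 m from the base axis. Payload 4.7 kg.
Tool frame: the origin (TCP) lies between the finger pads; the fingertips stand 14 mm ahead of it and the grasp point (between the pads) lies 5 mm behind it; z points along the fingers, y is the direction in which the jaws open and shut (so a half turn about z gives the same grasp; the last joint's range is limited). The gripper opens to 87 mm and grips with 3 to 60 N. Pads are 19 mm wide; open, the fingers measure 117 mm over their backs; the gripper's body (75 mm by 190 mm) begins 51 mm behind the grasp point.
Start: joints at [-1.137, 0.469, -0.049, 1.532, 0.024, 1.141, -0.082], TCP at [0.301, 0.604, 0.211] pointing down, gripper open.
Joint ranges: [-2.59, 2.59], [-0.33, 1.99], [-1.39, 1.29], [0.1, 2.45], [-1.04, 4.18], [0.21, 1.99], [-2.66, 2.66]. Speed limits (rad/s): [2.57, 2.57, 3.14, 3.14, 3.14, 3.14, 3.14].

INTERFACE

Orientations are given as a unit quaternion [x, y, z, w].
In Python, from station import manip, imaging, job_done gives the robot as it stands. The module is installed in compiled form; this text tells all that it offers.
- The arm moves only by the tool drive_tool, never from a script. Its argument "rows" is a list of rows, each a list of 3 entries, a list of its own where there are three numbers: the shift along the tool's x, y, z in mm, then the turn, a rotation vector about the tool's x, y, z in degrees, then the finger opening in mm, from 0 to 87. A call has 1 to 8 rows; each row shifts and turns the pose as measured when the row begins, along the tool's axes as they then stand; what a row does not reach is not made up. A row lasts 1/8 s, in which the tool goes at most 62.5 mm and 10.7 degrees, less where a joint would pass 70% of its speed; a pose out of reach is approached as far as the arm can. A call with a gripper value outside its range is refused whole. The fingers move at their own pace and stop on an object; "newtons" is the grip in N (left out, the last holds). Time passes only in rows, so rows that do not move let the fingers close. It gives the time, the measured TCP pose, the force and the opening at its end, in the units of the state.
- manip.get_obs(): the state, without advancing time (a new reading comes with each control period).
- imaging.read_camera(name): name is "side" or "top"; returns a dict with "pixels" (400x640x3 uint8, red, green, blue), "mtx" (3x3 intrinsics, pixels), "R" (3x3) and "t" (3): a world point X has camera coordinates R X + t. Camera axes: x right, y down, z forward; pixel columns grow to the right and rows downward; lengths in m; the calibration is good to about 2 mm. A picture is of the moment at which its call begins. There is no depth.
- job_done(): hands the job in, once; it reports no verdict.
The state is a dict: "time": time; "q": joint angles; "joint_velocities": joint speeds; "effort": joint torques, N m; "eef_pos": TCP position; "orientation": TCP orientation; "force": force on the tool from outside, world axes, zero at the start; "moment": the same for the moment, N m; "finger_gap": finger opening in m.
Only numpy, scipy, OpenCV 4.12 (cv2) and the standard library are available. Lean on these libraries where they do the work, as an engineer would, in place of code of your own. Each camera call takes 0.05 s, during which the arm holds its last target.

TASK

Lock up the grey cash box: flip its cam lever down over the high point until it snaps shut on the lid. Then turn the key clockwise until the bolt has shot fully into its staple, turn it back to the only position where it comes out, draw it out, lower it (do not drop or throw it) into the shallow round steel dish and let go of it. Leave the lever shut and the bolt thrown, keep the dish upright, and do not push about or knock over the goods around.

Things in the scene. Friction and masses are not known exactly. Their poses are not given: they have to be found in the camera images.
- cashbox: Grey sheet-steel cash box fixed to the table, 200 mm deep (x), 250 wide (y); front wall (-x, towards the robot) 53 mm high, back wall 159. Origin: centre of its underside; z up. The lid slopes 30 degrees, rising to +x, up to a 20 mm flat ledge at the back. On the lid, seen from the robot: lock with key just left of the middle, staple left of the lock, cam lever on the right.
- lock (a point): Centre of the keyway on the outer face of the square steel lock case (44 x 44 mm, 8 high on the lid). Axes: x up the slope, y left along the lid, z out of the lid = the key's axis, leaning 30 degrees from vertical towards the robot. The keyway is a slot 24 mm long (x), 7.2 wide (y). The staple, 13 mm high, stands 38 to 50 mm from here on the +y side.
- plug (a joint): Angle of the lock's plug, which turns with the key, rad: 0 = start, where the key goes in and out (bow's flat sides facing lid +y and -y); grows clockwise as seen looking at the lock face (negative turn about lock z), stop at 1.45. Beyond about 0.15 the case holds the key captive. Stays where it is left; 0.05 to 0.08 N m turns it; the key has about 0.05 rad of play in it.
- bolt (a joint): Travel of the lock's bolt, m: 0 = drawn back, stop 0.022. Turning the key pushes it towards the staple (lid +y): about 0.009 at plug 0.7, 0.015 at 1.15, 0.018 at 1.4. It stays thrown when the key turns back. A steel bar 12 mm wide, 7 high, seen between lock case and staple.
- key: Key: black bow 28 (key x) by 9 thick (y) by 30 mm high (z), steel shank 5 mm across, at its end a steel blade 20 (x) by 4.5 (y) by 12 mm; 60.5 mm long, about 35 g. Origin on its axis at the underside of the bow, z from blade to bow. Starts in the lock, z along lock z, origin 6 mm outside the case's face, tip 25 mm inside: free once drawn 25 mm. While turned it is captive, with 4 mm of axial play.
- key_bow (a point): Centre of the key's bow, 15 mm above the key's origin along its z; where to grip it, on the flat sides (along key y).
- key_tip (a point): Tip of the key's blade, 30.5 mm below the key's origin.
- lever (a joint): Angle of the cam lever, rad: 0 = open, as it starts, standing off the lid and leaning 19 degrees from the lid's normal up the slope; it swings down the slope to lie flat along the lid, shut, at its stop 1.9. A spring resists up to the high point at 1.35, then snaps it shut; it falls back open if let go before. Takes about 0.25 N m, 4 to 5 N near its end.
- lever_pivot (a point): Axis of the cam lever, 14 mm above the lid (axes as for lock: x up the slope, y along the axle, z out of the lid). The lever is a dark steel bar 14 mm wide and 9 thick with a 24 mm wide, 10 thick black end, reaching 72 mm from this axis; its bearing cheeks stand 20 mm high on the lid and are 32 mm wide over all.
- lever_tip (a point): Far end of the cam lever, 72 mm from the pivot, middle of its thickness.
- dish: Shallow round dish of plain steel, 130 mm across the rim, 104 mm across the foot, 26 mm high, wall 3 mm, floor 4 mm thick; loose, 250 g. Origin: centre of its underside. Stands at any one of four places, two on each side of the box (0.14 m or more between centres), shared with bowl, jar and punnet.
- dish_floor (a point): Centre of the dish's inner floor, 4 mm above the table.
- bowl: Bystander: empty round red plastic bowl, 132 mm across, 62 mm high. Origin: centre of underside, as for all the goods.
- jar: Bystander: white jar with a yellow cap, 76 mm across, 90 mm high.
- punnet: Bystander: open green box with one divider, 100 x 100 x 45 mm.
- can1: Bystander: spray bottle, 42 mm across, 130 mm high, close beside the box on its left (+y).
- can2: Bystander: spray bottle, 42 mm across, 130 mm high, close beside the box on its right (-y). Not listed: fixed stock up to 180 mm high along the table's sides beyond 0.52 m left and right, bowls 100 mm high at the back beyond x = 0.83 m, and a water squirter, 28 mm high, strapped down crosswise on the table between robot and box.
Things that resemble listed ones, but are neither listed nor needed, are in the scene too. Of the things shaped like the dish, the steel one is meant.

How it is judged:
By the outcome, as a careful person would: the job done as asked, in the order asked, and still so for the second after the job is handed in, with the robot touching nothing.
It also fails if it takes over 72 s, if anything falls off the work surface, if the arm or the gripper's body presses on something with over 40 N, if the wrist force passes 120 N, or if a joint passes its speed limit or range.

## Working session

There is one attempt and no reset: what is moved stays moved. The work goes in short steps, Python scripts to look and compute and a tool call to move; the robot and the scene stay as the last step left them, time stands still between calls to the robot, and variables do not carry over. Pictures are saved under pics/ and viewed, and the job is handed in when it is done.

Besides the shell and the picture viewer there is one more tool, called after "Call:" by a JSON object that holds its "fn" and its "kwargs", one argument or row to a line. drive_tool: Moves the arm, as the interface text tells. Its arguments: {"type":"object","properties":{"rows":{"type":"array"},"newtons":{"type":"number"}},"required":["rows"]}

```bash
mkdir -p pics; python3 - <<'E'
from station import manip, imaging
import cv2
for n in("side","top"):
    d=imaging.read_camera(n); cv2.imwrite(f"pics/{n}0.png",d["pixels"][:,:,::-1]); print(n,d["mtx"].tolist(),d["R"].tolist(),d["t"].tolist())
o=manip.get_obs()
for k,v in o.items(): print(k,v)
E
```

```text
side [[375.008866356813, 0.0, 320.4200198748936], [0.0, 375.008866356813, 200.98302520567327], [0.0, 0.0, 1.0]] [[0.9881326140025705, -0.15196179839312518, -0.02239528909333768], [-0.10304367399924935, -0.5476738548815361, -0.8303224373265691], [0.11391197651337376, 0.8227763733289409, -0.5568330998589177]] [-0.5040303648402351, 0.17159210771314673, 0.8439948894767352]
top [[365.4660530789789, 0.0, 315.2657230211781], [0.0, 365.4660530789789, 192.27033303612518], [0.0, 0.0, 1.0]] [[0.021454995666101567, -0.9994033249872186, -0.02706801000183341], [-0.9854108285784117, -0.016566974774678927, -0.1693842798704278], [0.16883477746417003, 0.03030724915440117, -0.9851783029316659]] [0.0016766617989297768, 0.5197011585096352, 0.9451355257670572]
time 0.1
q [-1.13688817  0.46939799 -0.04856905  1.53355405  0.02408929  1.14097462
 -0.0823051 ]
joint_velocities [ 0.00129813 -0.00131263  0.00185989 -0.00136529 -0.0011279  -0.00121933
  0.00027627]
effort [ 1.12576796e-03 -5.09167600e+01 -8.07691016e-02 -2.36830240e+01
 -6.14102161e-02  3.44771636e-02  7.74519708e-05]
eef_pos [0.30111893 0.60350622 0.20988785]
orientation [ 2.29346316e-01  9.73344493e-01 -8.57660494e-04 -1.70864740e-04]
force [-0.44620478  1.50636791  0.10149641]
moment [0.03650805 0.02114442 0.01451758]
finger_gap 0.08711806561465213
```

View pics/side0.png

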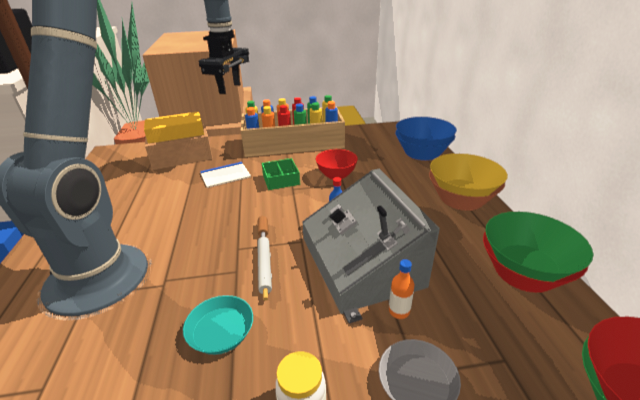

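View pics/top0.png

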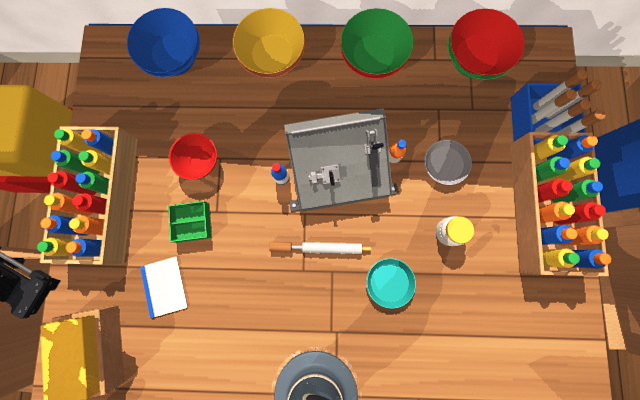

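The steel dish is right of the box, at about (448,161) in the top view. The teal one at (390,284) is a decoy. The jar is at (456,231), with the red bowl and punnet on the left. Next I'll zoom in on the box.

```bash
python3 - <<'E'
import cv2
a=cv2.imread("pics/top0.png")[100:225,265:415]; cv2.imwrite("pics/topz.png",cv2.resize(a,None,fx=5,fy=4.8,interpolation=cv2.INTER_CUBIC)[:600])
cv2.imwrite("pics/topz.png",cv2.resize(a,(750,600) if 0 else (720,600),interpolation=cv2.INTER_CUBIC))
a=cv2.imread("pics/side0.png")[165:325,295:445]; cv2.imwrite("pics/sidez.png",cv2.resize(a,(562,600),interpolation=cv2.INTER_CUBIC))
E
```

```text
(no output)
```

View pics/topz.png

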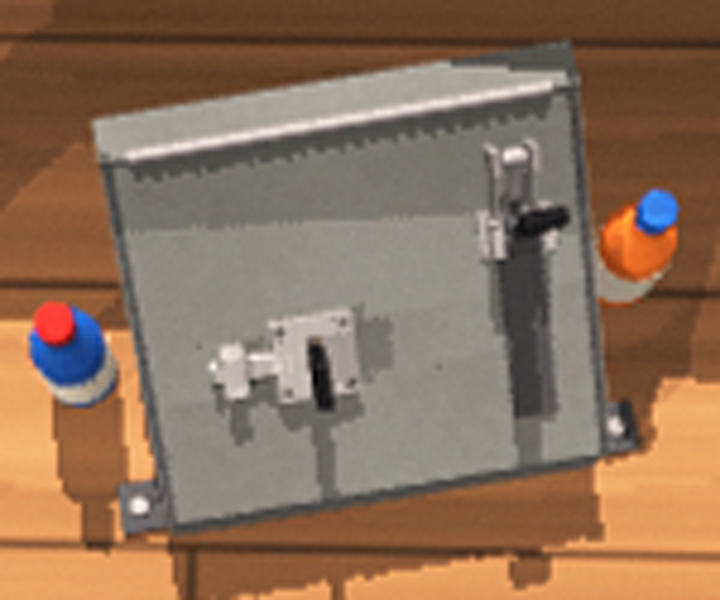

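View pics/sidez.png

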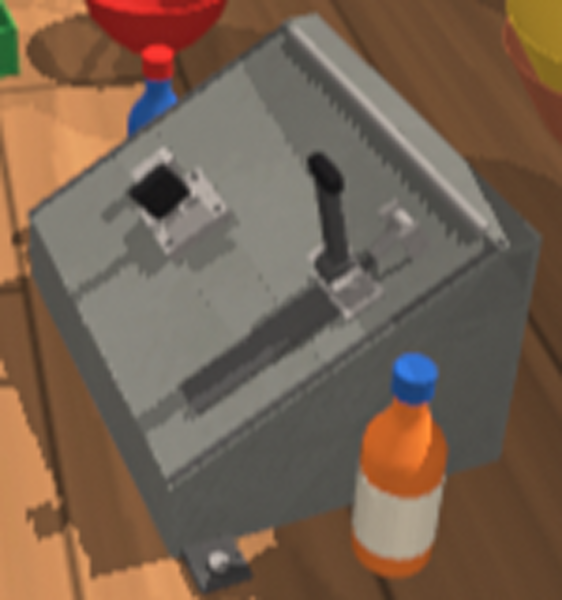

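```bash
cat > h.py <<'E'
import numpy as np
from scipy.optimize import least_squares
from scipy.spatial.transform import Rotation as Ro
C={'side':(np.array([[375.008866356813,0,320.4200198748936],[0,375.008866356813,200.98302520567327],[0,0,1]]),np.array([[0.9881326140025705,-0.15196179839312518,-0.02239528909333768],[-0.10304367399924935,-0.5476738548815361,-0.8303224373265691],[0.11391197651337376,0.8227763733289409,-0.5568330998589177]]),np.array([-0.5040303648402351,0.17159210771314673,0.8439948894767352])),
'top':(np.array([[365.4660530789789,0,315.2657230211781],[0,365.4660530789789,192.27033303612518],[0,0,1]]),np.array([[0.021454995666101567,-0.9994033249872186,-0.02706801000183341],[-0.9854108285784117,-0.016566974774678927,-0.1693842798704278],[0.16883477746417003,0.03030724915440117,-0.9851783029316659]]),np.array([0.0016766617989297768,0.5197011585096352,0.9451355257670572]))}
def proj(c,X):
    K,R,t=C[c]; p=(np.atleast_2d(X)@R.T+t)@K.T; return p[:,:2]/p[:,2:]
def ray(c,uv):
    K,R,t=C[c]; o=-R.T@t; d=R.T@np.linalg.solve(K,[uv[0],uv[1],1]); return o,d/np.linalg.norm(d)
def plane(c,uv,n,p):
    o,d=ray(c,uv); n=np.array(n,float); return o+d*((np.array(p)-o)@n)/(d@n)
def onz(c,uv,z): return plane(c,uv,[0,0,1],[0,0,z])
def tri(uvt,uvs):
    o1,d1=ray('top',uvt);o2,d2=ray('side',uvs)
    s=np.linalg.lstsq(np.stack([d1,-d2],1),o2-o1,rcond=None)[0]
    a,b=o1+s[0]*d1,o2+s[1]*d2; return (a+b)/2,np.linalg.norm(a-b)
tz=lambda u,v:(265+u/4.8-.4,100+v/4.8-.4)
sz=lambda u,v:(295+u/3.747-.37,165+v/3.75-.37)
E
python3 - <<'E'
from h import *
B=[(-.1,.125,.053),(-.1,-.125,.053),(.1,.125,.159),(.1,-.125,.159)]
tp=[tz(172,528),tz(603,457),tz(95,120),tz(572,42)]
sp={0:sz(30,215),1:sz(170,487)}
B=np.array(B)
def W(p,X):return X@Ro.from_euler('z',p[2]).as_matrix().T+[p[0],p[1],0]
def f(p): return np.concatenate([(proj('top',W(p,B))-tp).ravel(),(proj('side',W(p,B[:2]))-[sp[0],sp[1]]).ravel()])
r=least_squares(f,[.65,0,.15]);p=r.x;print(p,r.fun.round(1))
Rb=Ro.from_euler('z',p[2]).as_matrix();Rl=Rb@Ro.from_euler('y',-30,degrees=True).as_matrix()
P0=W(p,np.array([[-.1,0,.053]]))[0]
for h,uv in((.008,tz(315,355)),):
    L=plane('top',uv,Rl[:,2],P0+h*Rl[:,2]); print('lock',L, 'lidcoords',(L-P0)@Rl)
for n,t,s in(('bow',tz(319,376),sz(160,192)),('levtip',tz(570,214),sz(312,158)),('levblackmid',tz(543,219),sz(325,173))):
    X,e=tri(t,s);print(n,X,e,'rel lid',(X-P0)@Rl)
print('bow pred',L+.021*Rl[:,2])
print('dish rim', onz('top',(448,161),.026)); print(Rl)
np.savez('fit.npz',p=p,Rl=Rl,P0=P0,L=L)
# cheeks top centres
for uv in(tz(490,212),tz(550,212),tz(518,230)): print((plane('top',uv,Rl[:,2],P0+.02*Rl[:,2])-P0)@Rl)
E
```

```text
[ 0.59356247 -0.05181885  0.18098307] [-1.2 -0.8  1.6 -1.1 -0.4 -0.4 -0.  -0.4 -1.2 -0.5 -0.9  0.8]
lock [ 0.55889037 -0.02750036  0.10280884] lidcoords [0.08576127 0.03016216 0.008     ]
bow [ 0.54469011 -0.02961829  0.11949763] 0.0015238814207988293 rel lid [0.08167859 0.03063482 0.02962769]
levtip [ 0.59998029 -0.14533543  0.2167427 ] 0.006341350256388226 rel lid [ 0.15936359 -0.09314438  0.09706518]
levblackmid [ 0.60676507 -0.13568329  0.19895598] 0.0011440662402230318 rel lid [ 0.15775464 -0.08487113  0.07745576]
bow pred [ 0.54856186 -0.02939033  0.12099537]
dish rim [ 0.61682902 -0.35389481  0.026     ]
[[ 0.8518808  -0.17999667 -0.49183361]
 [ 0.15588169  0.98366722 -0.08999834]
 [ 0.5         0.          0.8660254 ]]
[ 0.15056839 -0.06904803  0.02      ]
[ 0.14545945 -0.0999048   0.02      ]
[ 0.13875955 -0.08250472  0.02      ]
```

```bash
python3 - <<'E'
from h import *
import cv2
F=np.load('fit.npz');Rl=F['Rl'];P0=F['P0']
def w(x,y,z):return P0+Rl@np.array([x,y,z])/1000
lx,ly=84,30; px,py=141,-84.5
pts=[(lx+a*22,ly+b*22,8) for a in(-1,1) for b in(-1,1)]
pts+=[(lx+a*14,ly,14+b) for a in(-1,1) for b in(0,30)]
s,c=np.sin(np.radians(19)),np.cos(np.radians(19))
pts+=[(px,py+b,20) for b in(-16,16)]+[(px,py,14)]+[(px+72*s+k*5*c,py,14+72*c-k*5*s) for k in(-1,1)]+[(px+50*s,py,14+50*c)]
B=[w(0,125,0),w(0,-125,0)]
X=np.array([w(*p) for p in pts]+B)
for n,o,sc in(("top",(265,100),4.8),("side",(295,165),3.75)):
    a=cv2.imread(f"pics/{n}0.png")[o[1]:o[1]+(125 if n=='top' else 160),o[0]:o[0]+150]
    a=cv2.resize(a,None,fx=sc,fy=sc,interpolation=cv2.INTER_CUBIC)
    for i,p in enumerate(proj(n,X)):
        q=((p-o+.5)*sc).astype(int); cv2.circle(a,tuple(int(v) for v in q),3,[(0,0,255),(0,255,0),(255,0,0),(0,255,255)][0 if i<4 else 1 if i<8 else 2 if i<14 else 3],-1)
    cv2.imwrite(f"pics/{n}ov.png",a)
E
```

```text
(no output)
```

View pics/topov.png

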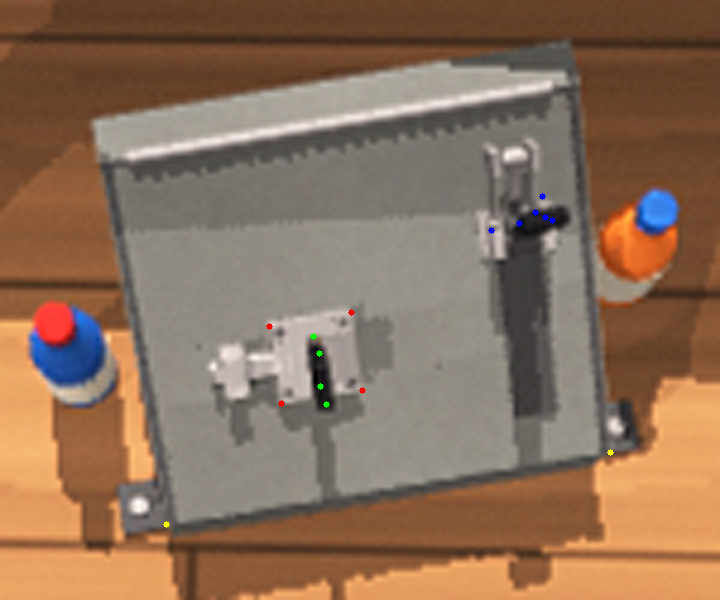

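View pics/sideov.png

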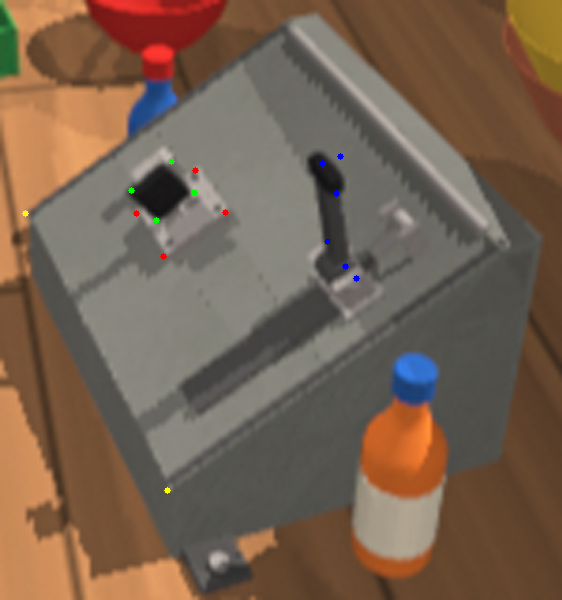

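```bash
cat >> h.py <<'E'
F=np.load('fit.npz');Rl=F['Rl'];P0=F['P0']
RT=Rl@np.array([[-1,0,0],[0,1,0],[0,0,-1.]])   # tool: x=-lidx,y=lidy,z=-lidz
def w(x,y,z):return P0+Rl@np.array([x,y,z])/1000
def now():
    from station import manip
    o=manip.get_obs(); return np.array(o['eef_pos']),Ro.from_quat(o['orientation']),o
def plan(ways,p=None,R=None,st=50.,sa=9.):
    "ways: list of (pos,Rot matrix)"
    if p is None: p,R,_=now()
    for P,M in ways:
        M=Ro.from_matrix(M); rv=(R.inv()*M).as_rotvec(degrees=True)
        n=int(np.ceil(max(np.linalg.norm(P-p)*1000/st,np.linalg.norm(rv)/sa,1)))
        for i in range(n):
            Ri=R*Ro.from_rotvec(rv*i/n,degrees=True)
            print([(Ri.inv().apply(P-p)*1000/n).round(1).tolist(),(rv/n).round(1).tolist()])
        print('--'); p,R=P,M
def st():
    p,R,o=now(); l=(p-P0)@Rl*1000
    print('t',o['time'],'lid',l.round(1),'rotvec err to RT',(R.inv()*Ro.from_matrix(RT)).as_rotvec(degrees=True).round(1),'F',np.round(o['force'],1),'F lid',(np.array(o['force'])@Rl).round(1),'gap',round(o['finger_gap']*1000,1),'q',np.round(o['q'],2))
E
python3 - <<'E'
from h import *
p,R,_=now(); R0=R.as_matrix()
A=w(205,-84.5,170)
print(A)
plan([(p+[0.05,-.05,.14],R0),(A,RT)])
E
```

```text
[ 0.60142932 -0.13628237  0.30272432]
[[-16.8, -5.7, -35.0], [0.0, 0.0, 0.0]]
[[-16.8, -5.7, -35.0], [0.0, 0.0, 0.0]]
[[-16.8, -5.7, -35.0], [0.0, 0.0, 0.0]]
[[-16.8, -5.7, -35.0], [0.0, 0.0, 0.0]]
--
[[-35.5, -33.7, 3.2], [-0.6, -1.9, -2.4]]
[[-33.9, -35.2, 4.0], [-0.6, -1.9, -2.4]]
[[-32.2, -36.6, 4.7], [-0.6, -1.9, -2.4]]
[[-30.5, -38.0, 5.3], [-0.6, -1.9, -2.4]]
[[-28.7, -39.3, 5.9], [-0.6, -1.9, -2.4]]
[[-26.8, -40.5, 6.4], [-0.6, -1.9, -2.4]]
[[-24.9, -41.7, 6.8], [-0.6, -1.9, -2.4]]
[[-22.9, -42.8, 7.1], [-0.6, -1.9, -2.4]]
[[-20.8, -43.8, 7.3], [-0.6, -1.9, -2.4]]
[[-18.7, -44.7, 7.5], [-0.6, -1.9, -2.4]]
[[-16.6, -45.5, 7.6], [-0.6, -1.9, -2.4]]
[[-14.4, -46.2, 7.6], [-0.6, -1.9, -2.4]]
[[-12.2, -46.9, 7.5], [-0.6, -1.9, -2.4]]
[[-10.0, -47.4, 7.4], [-0.6, -1.9, -2.4]]
[[-7.7, -47.9, 7.1], [-0.6, -1.9, -2.4]]
--
```

Call:
{"fn": "drive_tool", "kwargs": {
  "rows": [
    [[-17, -6, -35], [0, 0, 0], 0],
    [[-17, -6, -35], [0, 0, 0], 0],
    [[-17, -6, -35], [0, 0, 0], 0],
    [[-17, -6, -35], [0, 0, 0], 0],
    [[-35, -34, 3], [-0.6, -1.9, -2.4], 0],
    [[-34, -35, 4], [-0.6, -1.9, -2.4], 0],
    [[-32, -37, 5], [-0.6, -1.9, -2.4], 0],
    [[-30, -38, 5], [-0.6, -1.9, -2.4], 0]
  ],
  "newtons": 20
}}

```text
time: 1.1
eef_pos: [0.4186, 0.3634, 0.337]
orientation: [0.14, 0.988, 0.0, 0.069]
force: [1.1, 0.8, 1.3]
finger_gap: 0.0149
```

Call:
{"fn": "drive_tool", "kwargs": {
  "rows": [
    [[-29, -39, 6], [-0.6, -1.9, -2.4], 0],
    [[-27, -40, 6], [-0.6, -1.9, -2.4], 0],
    [[-25, -42, 7], [-0.6, -1.9, -2.4], 0],
    [[-23, -43, 7], [-0.6, -1.9, -2.4], 0],
    [[-21, -44, 7], [-0.6, -1.9, -2.4], 0],
    [[-19, -45, 7], [-0.6, -1.9, -2.4], 0]
  ]
}}

```text
time: 1.85
eef_pos: [0.5246, 0.078, 0.3206]
orientation: [0.008, 0.985, 0.008, 0.173]
force: [0.9, 0.5, 0.6]
finger_gap: 0.0007
```

```bash
python3 - <<'E'
from h import *
st(); plan([(w(205,-84.5,170),RT)])
E
```

```text
t 1.85 lid [181.9 140.1 204. ] rotvec err to RT [ -3.7 -10.  -10.5] F [0.9 0.5 0.6] F lid [1.2 0.3 0.1] gap 0.7 q [-0.57 -0.05  0.29  1.98  0.13  0.88  1.21]
[[-14.0, -42.7, 8.0], [-0.7, -2.0, -2.1]]
[[-12.1, -43.3, 7.9], [-0.7, -2.0, -2.1]]
[[-10.3, -43.8, 7.7], [-0.7, -2.0, -2.1]]
[[-8.4, -44.3, 7.5], [-0.7, -2.0, -2.1]]
[[-6.5, -44.6, 7.2], [-0.7, -2.0, -2.1]]
--
```

Call:
{"fn": "drive_tool", "kwargs": {
  "rows": [
    [[-14, -43, 8], [-0.7, -2, -2.1], 0],
    [[-12, -43, 8], [-0.7, -2, -2.1], 0],
    [[-10, -44, 8], [-0.7, -2, -2.1], 0],
    [[-8, -44, 7], [-0.7, -2, -2.1], 0],
    [[-6, -45, 7], [-0.7, -2, -2.1], 0],
    [[0, 0, 0], [0, 0, 0], 0]
  ]
}}

```text
time: 2.6
eef_pos: [0.599, -0.1466, 0.3011]
orientation: [-0.086, 0.962, 0.021, 0.259]
force: [0.2, 0.4, 0.2]
finger_gap: 0.0
```

```bash
python3 - <<'E'
from h import *
st()
px,pz=137.5,14
ways=[(w(190,-84.5,120),RT),(w(187,-84.5,72),RT)]
plan(ways,st=30)
r=58
for phi in range(-19,80,9):
    a=np.radians(phi); x=px-r*np.sin(a)+5*np.cos(a)+9.5; z=pz+r*np.cos(a)+5*np.sin(a)
    print(phi,'tcp lid',round(x,1),round(z+14,1))
from station import imaging
import cv2
for n in('top','side'):
  cv2.imwrite(f'pics/{n}1.png',imaging.read_camera(n)['pixels'][:,:,::-1])
a=cv2.imread('pics/side1.png')[110:330,250:470]; cv2.imwrite('pics/side1z.png',cv2.resize(a,(590,590)))
E
```

```text
t 2.6 lid [200.5 -94.2 170.8] rotvec err to RT [-0.4  0.2 -0.1] F [0.2 0.4 0.2] F lid [0.3 0.4 0. ] gap 0.0 q [-0.3   0.08  0.64  1.97 -0.47  0.69  2.37]
[[5.3, 5.0, 25.3], [-0.2, 0.1, -0.0]]
[[5.3, 4.9, 25.4], [-0.2, 0.1, -0.0]]
--
[[1.5, 0.0, 24.0], [0.0, 0.0, 0.0]]
[[1.5, 0.0, 24.0], [0.0, 0.0, 0.0]]
--
-19 tcp lid 170.6 81.2
-10 tcp lid 162.0 84.3
-1 tcp lid 153.0 85.9
8 tcp lid 143.9 86.1
17 tcp lid 134.8 84.9
26 tcp lid 126.1 82.3
35 tcp lid 117.8 78.4
44 tcp lid 110.3 73.2
53 tcp lid 103.7 66.9
62 tcp lid 98.1 59.6
71 tcp lid 93.8 51.6
```

View pics/side1z.png

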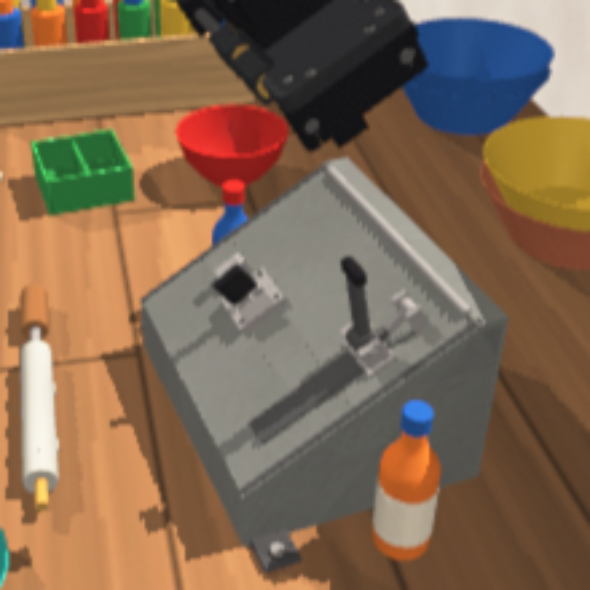

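The arm hovers behind the lever and everything is still in place. Now I'll lower the closed fingers behind the lever.

Call:
{"fn": "drive_tool", "kwargs": {
  "rows": [
    [[5, 5, 25], [0, 0, 0], 0],
    [[5, 5, 25], [0, 0, 0], 0],
    [[1, 0, 24], [0, 0, 0], 0],
    [[1, 0, 20], [0, 0, 0], 0],
    [[0, 0, 0], [0, 0, 0], 0]
  ]
}}

```text
time: 3.32
eef_pos: [0.6349, -0.1121, 0.2124]
orientation: [-0.096, 0.961, 0.027, 0.259]
force: [0.1, 0.2, -0.3]
finger_gap: 0.0005
```

```bash
python3 - <<'E'
from h import *
st()
from station import imaging
import cv2
for n in('top','side'):
  cv2.imwrite(f'pics/{n}2.png',imaging.read_camera(n)['pixels'][:,:,::-1])
a=cv2.imread('pics/side2.png')[160:260,320:440]; cv2.imwrite('pics/side2z.png',cv2.resize(a,(600,500)))
E
```

```text
t 3.325 lid [192.1 -66.8  73.2] rotvec err to RT [0.7 0.2 0.9] F [ 0.1  0.2 -0.3] F lid [-0.1  0.1 -0.3] gap 0.5 q [-0.25  0.24  0.54  2.02 -0.73  0.54  2.59]
```

View pics/side2z.png

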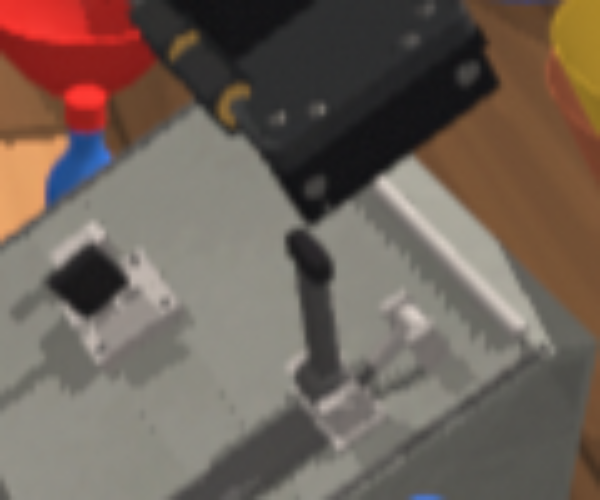

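Joint 7 is close to its limit in this yaw (2.59), so the tool drifted sideways. I'll turn the tool 90° clockwise, which should unload it and is also the direction the key needs.

Call:
{"fn": "drive_tool", "kwargs": {
  "rows": [
    [[0, 0, -2], [0, 0, 10], 0],
    [[0, 0, -2], [0, 0, 10], 0],
    [[0, 0, -2], [0, 0, 10], 0],
    [[0, 0, 0], [0, 0, 10], 0],
    [[0, 0, 0], [0, 0, 10], 0],
    [[0, 0, 0], [0, 0, 10], 0],
    [[0, 0, 0], [0, 0, 10], 0]
  ]
}}

```text
time: 4.3
eef_pos: [0.6334, -0.1132, 0.2306]
orientation: [0.488, 0.83, 0.181, 0.2]
force: [-0.5, 0.0, 0.8]
finger_gap: 0.0009
```

```bash
python3 - <<'E'
from h import *
st(); M=RT@Ro.from_euler('z',90,degrees=True).as_matrix()
plan([(w(192,-84.5,74),M)])
E
```

```text
t 4.3 lid [199.8 -67.6  89.7] rotvec err to RT [  1.4   0.7 -71.4] F [-0.5  0.   0.8] F lid [-0.1  0.1  0.9] gap 0.9 q [-0.47  0.24  0.82  2.03 -0.82  0.6   1.41]
[[-4.5, -4.4, 5.1], [0.5, -0.2, 6.2]]
[[-5.0, -3.8, 5.2], [0.5, -0.2, 6.2]]
[[-5.3, -3.2, 5.2], [0.5, -0.2, 6.2]]
--
```

Call:
{"fn": "drive_tool", "kwargs": {
  "rows": [
    [[-4, -4, 5], [0.5, 0, 6.2], 0],
    [[-5, -4, 5], [0.5, 0, 6.2], 0],
    [[-5, -3, 5], [0.5, 0, 6.2], 0],
    [[0, 0, 0], [0, 0, 0], 0]
  ]
}}

```text
time: 4.8
eef_pos: [0.6382, -0.1278, 0.2192]
orientation: [0.621, 0.739, 0.204, 0.162]
force: [0.3, 0.3, 0.5]
finger_gap: 0.0005
```

```bash
python3 - <<'E'
from h import *
st(); M=RT@Ro.from_euler('z',90,degrees=True).as_matrix()
plan([(w(180,-84.5,76),M)],st=20)
E
```

```text
t 4.8 lid [195.9 -82.8  78.8] rotvec err to RT [  0.7  -0.3 -90.6] F [0.3 0.3 0.5] F lid [0.5 0.2 0.2] gap 0.5 q [-0.47  0.3   0.87  2.01 -0.89  0.64  1.15]
[[-1.9, -15.9, 2.7], [0.2, -0.6, -0.6]]
--
```

Call:
{"fn": "drive_tool", "kwargs": {
  "rows": [
    [[-1, -12, 2], [0, 0, 0], 0],
    [[0, -12, 0], [0, 0, 0], 0],
    [[0, -10, -3], [0, 0, 0], 0],
    [[0, -10, -4], [0, 0, 0], 0]
  ]
}}

```text
time: 5.3
eef_pos: [0.5956, -0.1356, 0.2013]
orientation: [0.619, 0.74, 0.205, 0.163]
force: [0.2, -0.3, 0.8]
finger_gap: 0.0005
```

```bash
python3 - <<'E'
from h import *
st()
from station import imaging
import cv2
for n in('top','side'):
  cv2.imwrite(f'pics/{n}3.png',imaging.read_camera(n)['pixels'][:,:,::-1])
a=cv2.imread('pics/side3.png')[140:260,320:440]; cv2.imwrite('pics/side3z.png',cv2.resize(a,(600,600)))
E
```

```text
t 5.3 lid [149.4 -82.8  85. ] rotvec err to RT [  0.8  -0.3 -90.4] F [ 0.2 -0.3  0.8] F lid [ 0.5 -0.3  0.7] gap 0.5 q [-0.45  0.24  0.86  2.11 -0.91  0.59  1.24]
```

View pics/side3z.png

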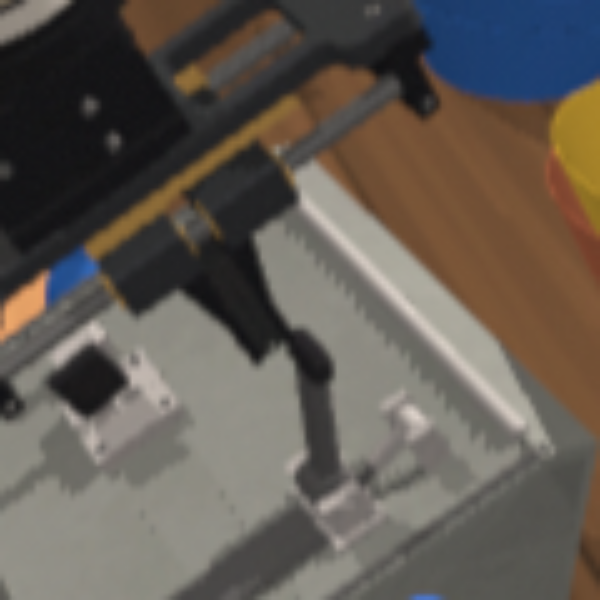

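```bash
python3 - <<'E'
from h import *
import cv2
a=cv2.imread('pics/side3.png');
tip=w(149.4,-82.8,71); tcp=w(149.4,-82.8,85)
def z(n,o,s,k,pts):
    a=cv2.imread(f'pics/{n}3.png')[o[1]:o[1]+s,o[0]:o[0]+s]; a=cv2.resize(a,None,fx=k,fy=k,interpolation=cv2.INTER_CUBIC)
    for i,p in enumerate(proj(n,np.array(pts))): cv2.circle(a,tuple(int(v) for v in (p-o+.5)*k),3,[(0,0,255),(0,255,0),(255,255,0)][i],-1)
    return a
cv2.imwrite('pics/c3.png',np.hstack([z('side',(340,170),75,5,[tip,tcp]),z('top',(330,110),75,5,[tip,tcp])]))
E
```

```text
(no output)
```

View pics/c3.png

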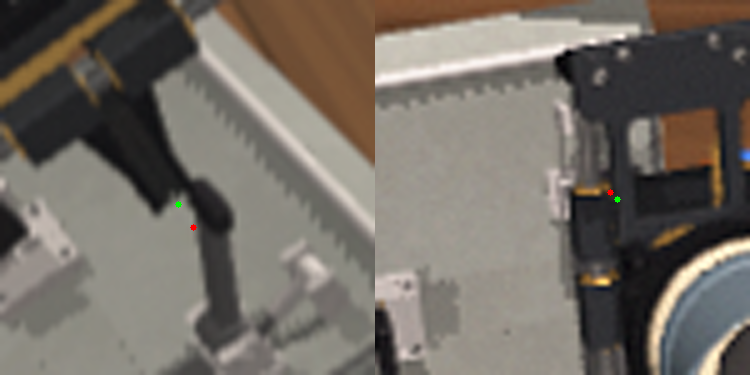

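```bash
python3 - <<'E'
import cv2,numpy as np
a=cv2.imread('pics/side3.png')[175:235,350:410].astype(float)
a=255*(np.clip(a/255,0,1)**0.45)
cv2.imwrite('pics/c4.png',cv2.resize(a.astype(np.uint8),(600,600),interpolation=cv2.INTER_NEAREST))
E
```

```text
(no output)
```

View pics/c4.png

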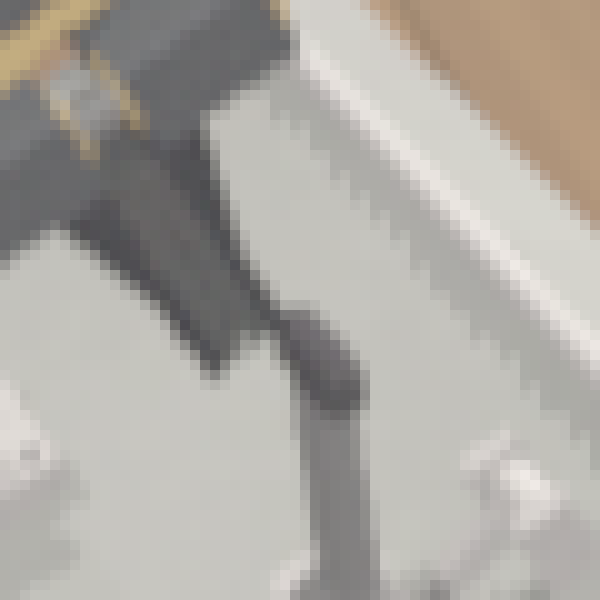

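The closed fingertips sit about 12 mm higher than I assumed and skimmed over the lever top, with no force and no lever motion. I'll go back behind it and try about 14 mm deeper.

Call:
{"fn": "drive_tool", "kwargs": {
  "rows": [
    [[0, 0, -15], [0, 0, 0], 0],
    [[0, 22, -5], [0, 0, 0], 0],
    [[-1, 24, 0], [0, 0, 0], 0],
    [[0, 2, 20], [0, 0, 0], 0],
    [[0, 0, 22], [0, 0, 0], 0],
    [[0, 0, 0], [0, 0, 0], 0]
  ]
}}

```text
time: 6.15
eef_pos: [0.6503, -0.1267, 0.2093]
orientation: [0.619, 0.74, 0.207, 0.164]
force: [0.3, -0.3, -0.1]
finger_gap: 0.0005
```

```bash
python3 - <<'E'
from h import *
st()
from station import imaging
import cv2
cv2.imwrite(f'pics/side4.png',imaging.read_camera('side')['pixels'][:,:,::-1])
a=cv2.imread('pics/side4.png')[140:260,320:440]; cv2.imwrite('pics/side4z.png',cv2.resize(a,(600,600)))
E
```

```text
t 6.15 lid [201.4 -83.9  64.2] rotvec err to RT [  1.   -0.1 -90.3] F [ 0.3 -0.3 -0.1] F lid [ 0.2 -0.4 -0.2] gap 0.5 q [-0.44  0.33  0.84  2.   -0.94  0.63  1.19]
```

View pics/side4z.png

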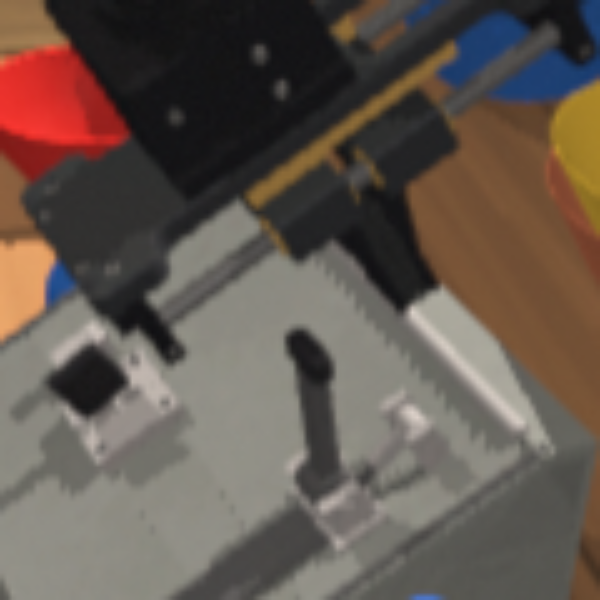

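```bash
python3 - <<'E'
from h import *
for z in(50.2,57,64.2,70): print(z,proj('side',w(201.4,-83.9,z)))
print(proj('side',w(161,-84.5,82)),proj('side',w(137.5,-84.5,14)))
E
```

```text
50.2 [[405.42764535 205.69747354]]
57 [[404.14503645 203.47541159]]
64.2 [[402.77028356 201.09371436]]
70 [[401.65013629 199.15310984]]
[[381.44347887 208.21345216]] [[385.28961503 236.48253124]]
```

Call:
{"fn": "drive_tool", "kwargs": {
  "rows": [
    [[0, -13, 0], [0, 0, 0], 0],
    [[0, -12, 0], [0, 0, 0], 0],
    [[0, -9, -2], [0, 0, 0], 0],
    [[0, -9, -3], [0, 0, 0], 0],
    [[0, -7, 0], [0, 0, 0], 0],
    [[0, -7, 0], [0, 0, 0], 0]
  ]
}}

```text
time: 6.95
eef_pos: [0.5994, -0.1376, 0.1897]
orientation: [0.618, 0.738, 0.211, 0.168]
force: [2.6, 1.3, 4.4]
finger_gap: 0.0004
```

```bash
python3 - <<'E'
from h import *
st()
from station import imaging
import cv2
cv2.imwrite(f'pics/side5.png',imaging.read_camera('side')['pixels'][:,:,::-1])
a=cv2.imread('pics/side5.png')[140:260,320:440]; cv2.imwrite('pics/side5z.png',cv2.resize(a,(600,600)))
E
```

```text
t 6.95 lid [146.5 -85.4  73.3] rotvec err to RT [  1.5   0.6 -90.4] F [2.6 1.3 4.4] F lid [4.7 0.8 2.4] gap 0.4 q [-0.38  0.26  0.79  2.12 -0.98  0.56  1.31]
```

View pics/side5z.png

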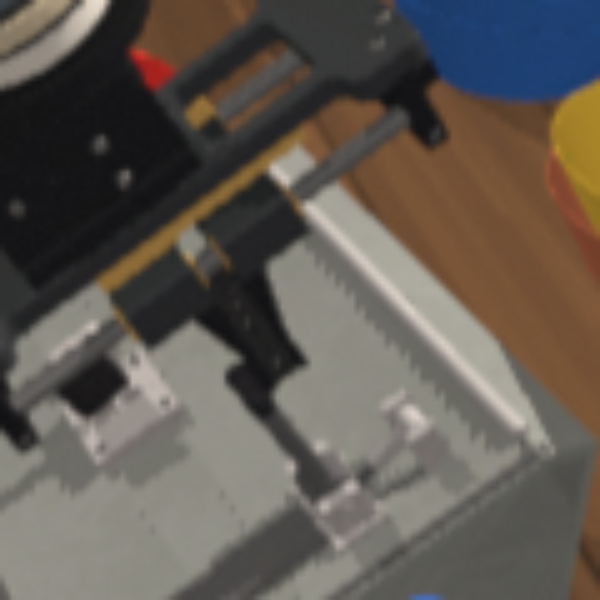

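The fingers are now pushing the lever, with about 5 N, and it leans downslope. I'll carry on along the arc.

Call:
{"fn": "drive_tool", "kwargs": {
  "rows": [
    [[0, -8, 2], [0, 0, 0], 0],
    [[0, -8, 4], [0, 0, 0], 0],
    [[0, -7, 4], [0, 0, 0], 0],
    [[0, -6, 5], [0, 0, 0], 0],
    [[0, -6, 6], [0, 0, 0], 0],
    [[0, -4, 6], [0, 0, 0], 0]
  ]
}}

```text
time: 7.75
eef_pos: [0.5739, -0.1432, 0.1412]
orientation: [0.619, 0.738, 0.208, 0.167]
force: [-1.1, -0.2, 1.3]
finger_gap: 0.0003
```

```bash
python3 - <<'E'
from h import *
st()
from station import imaging
import cv2
cv2.imwrite(f'pics/side6.png',imaging.read_camera('side')['pixels'][:,:,::-1])
a=cv2.imread('pics/side6.png')[140:260,320:440]; cv2.imwrite('pics/side6z.png',cv2.resize(a,(600,600)))
E
```

```text
t 7.75 lid [ 99.7 -86.4  44.3] rotvec err to RT [  1.1   0.4 -90.4] F [-1.1 -0.2  1.3] F lid [-0.4  0.   1.7] gap 0.3 q [ 0.    0.26  0.36  2.19 -1.03  0.41  1.41]
```

View pics/side6z.png

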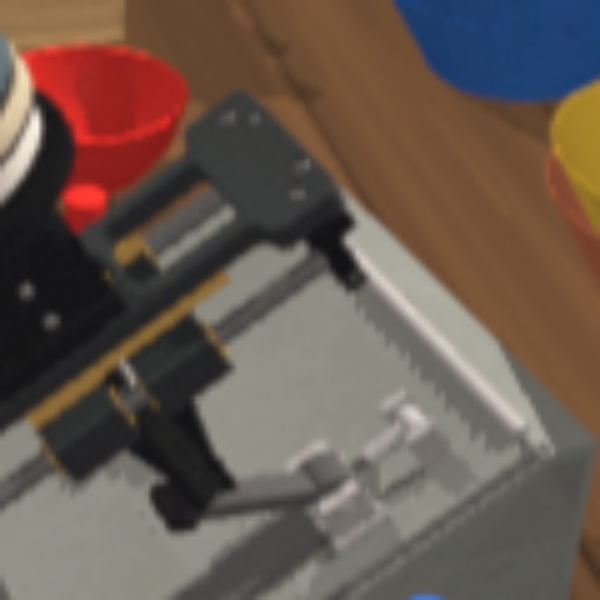

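Call:
{"fn": "drive_tool", "kwargs": {
  "rows": [
    [[0, -2, 6], [0, 0, 0], 0],
    [[0, 0, 5], [0, 0, 0], 0],
    [[0, 0, 3], [0, 0, 0], 0]
  ]
}}

```text
time: 8.18
eef_pos: [0.5735, -0.1426, 0.1225]
orientation: [0.621, 0.739, 0.205, 0.163]
force: [-0.6, 0.5, 0.2]
finger_gap: 0.0008
```

```bash
python3 - <<'E'
from h import *
st()
from station import imaging
import cv2
cv2.imwrite(f'pics/side7.png',imaging.read_camera('side')['pixels'][:,:,::-1])
a=cv2.imread('pics/side7.png')[140:260,320:440]; cv2.imwrite('pics/side7z.png',cv2.resize(a,(600,600)))
E
```

```text
t 8.175 lid [ 90.1 -85.7  28.2] rotvec err to RT [  0.7  -0.2 -90.6] F [-0.6  0.5  0.2] F lid [-0.3  0.6  0.4] gap 0.8 q [ 0.13  0.28  0.21  2.2  -1.03  0.36  1.42]
```

View pics/side7z.png

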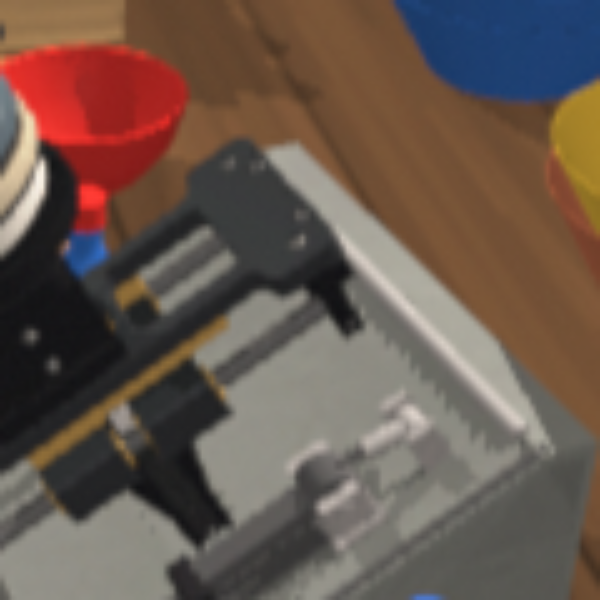

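The lever has snapped flat on the lid. I'll press lightly on it to confirm, which also calibrates the fingertip position.

Call:
{"fn": "drive_tool", "kwargs": {
  "rows": [
    [[0, 0, 4], [0, 0, 0], 0],
    [[0, 0, 3], [0, 0, 0], 0]
  ]
}}

```text
time: 8.48
eef_pos: [0.5764, -0.1417, 0.1153]
orientation: [0.621, 0.739, 0.204, 0.162]
force: [0.5, 0.5, -0.2]
finger_gap: 0.0008
```

```bash
python3 - <<'E'
from h import *
st()
E
```

```text
t 8.475 lid [ 89.2 -85.3  20.5] rotvec err to RT [  0.6  -0.3 -90.6] F [ 0.5  0.5 -0.2] F lid [ 0.4  0.4 -0.4] gap 0.8 q [ 0.18  0.3   0.15  2.19 -1.03  0.34  1.42]
```

Call:
{"fn": "drive_tool", "kwargs": {
  "rows": [
    [[0, 0, 3], [0, 0, 0], 0],
    [[0, 0, 2], [0, 0, 0], 0]
  ]
}}

```text
time: 8.72
eef_pos: [0.5791, -0.141, 0.1106]
orientation: [0.621, 0.739, 0.204, 0.162]
force: [1.4, 0.4, -1.0]
finger_gap: 0.0006
```

```bash
python3 - <<'E'
from h import *
st()
E
```

```text
t 8.725 lid [ 89.2 -85.1  15.1] rotvec err to RT [  0.7  -0.3 -90.5] F [ 1.4  0.4 -1. ] F lid [ 0.8  0.1 -1.6] gap 0.6 q [ 0.21  0.31  0.1   2.19 -1.03  0.33  1.42]
```

```bash
python3 - <<'E'
from h import *
from station import imaging
import cv2
for n in('side','top'): cv2.imwrite(f'pics/{n}8.png',imaging.read_camera(n)['pixels'][:,:,::-1])
a=cv2.imread('pics/side8.png')[180:280,320:420]; b=cv2.imread('pics/top8.png')[120:220,310:410]
print(proj('side',[w(89,-85,15),w(65.5,-84.5,14)]))
a=np.hstack([a,b]);a=(255*(a/255.)**.6).astype(np.uint8)
cv2.imwrite('pics/side8z.png',cv2.resize(a,(800,400)))
E
```

```text
[[364.94727587 250.83079991]
 [355.29997702 257.91749955]]
```

View pics/side8z.png

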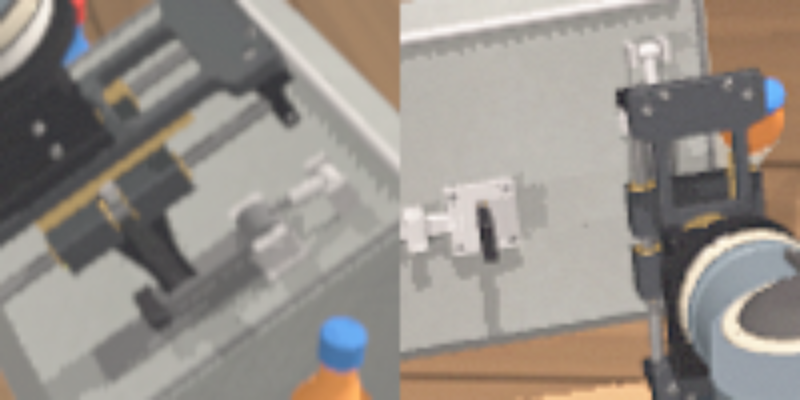

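Call:
{"fn": "drive_tool", "kwargs": {
  "rows": [
    [[0, 0, -25], [0, 0, 0], 0],
    [[0, 0, -30], [0, 0, 0], 0],
    [[0, 0, -30], [0, 0, 0], 0]
  ]
}}

```text
time: 9.2
eef_pos: [0.5356, -0.1492, 0.1836]
orientation: [0.621, 0.74, 0.204, 0.16]
force: [0.7, -0.3, -0.2]
finger_gap: 0.0008
```

```bash
python3 - <<'E'
from h import *
st(); M=RT@Ro.from_euler('z',180,degrees=True).as_matrix()
plan([(w(84,30,105),M)],sa=9.5)
E
```

```text
t 9.2 lid [ 87.4 -85.3 100.4] rotvec err to RT [  0.6  -0.6 -90.6] F [ 0.7 -0.3 -0.2] F lid [ 0.5 -0.4 -0.5] gap 0.8 q [ 0.11  0.13  0.27  2.2  -0.74  0.47  1.15]
[[11.5, -0.5, -0.3], [-0.1, -0.1, 8.9]]
[[11.3, -2.2, -0.3], [-0.1, -0.1, 8.9]]
[[10.8, -4.0, -0.3], [-0.1, -0.1, 8.9]]
[[10.1, -5.6, -0.3], [-0.1, -0.1, 8.9]]
[[9.1, -7.1, -0.4], [-0.1, -0.1, 8.9]]
[[7.9, -8.4, -0.4], [-0.1, -0.1, 8.9]]
[[6.5, -9.6, -0.4], [-0.1, -0.1, 8.9]]
[[4.9, -10.4, -0.4], [-0.1, -0.1, 8.9]]
[[3.2, -11.1, -0.4], [-0.1, -0.1, 8.9]]
[[1.5, -11.4, -0.4], [-0.1, -0.1, 8.9]]
--
```

Call:
{"fn": "drive_tool", "kwargs": {
  "rows": [
    [[11, -1, 0], [0, 0, 9], 40],
    [[11, -2, 0], [0, 0, 9], 40],
    [[11, -4, 0], [0, 0, 9], 40],
    [[10, -6, 0], [0, 0, 9], 40],
    [[9, -7, 0], [0, 0, 9], 40],
    [[8, -8, 0], [0, 0, 9], 40],
    [[6, -10, 0], [0, 0, 9], 40],
    [[5, -10, 0], [0, 0, 9], 40]
  ]
}}

```text
time: 10.2
eef_pos: [0.5172, -0.0592, 0.1885]
orientation: [0.941, 0.212, 0.262, 0.006]
force: [-0.2, -0.3, 0.2]
finger_gap: 0.0401
```

```bash
python3 - <<'E'
from h import *
st(); M=RT@Ro.from_euler('z',180,degrees=True).as_matrix()
plan([(w(84,30,90),M)],sa=9.5)
E
```

```text
t 10.2 lid [ 88.1   6.4 105.6] rotvec err to RT [   0.7   -0.7 -165.1] F [-0.2 -0.3  0.2] F lid [-0.2 -0.2  0.3] gap 40.1 q [-0.2   0.03  0.35  2.3  -0.56  0.36 -0.5 ]
[[1.0, -11.9, 7.9], [-0.2, -0.3, 7.4]]
[[-0.6, -11.9, 7.9], [-0.2, -0.3, 7.4]]
--
```

Call:
{"fn": "drive_tool", "kwargs": {
  "rows": [
    [[1, -12, 8], [0, 0, 7.4], 40],
    [[-1, -12, 8], [0, 0, 7.4], 40],
    [[0, 0, 0], [0, 0, 0], 40]
  ]
}}

```text
time: 10.58
eef_pos: [0.5166, -0.0335, 0.1731]
orientation: [0.961, 0.086, 0.262, -0.03]
force: [-0.2, -0.2, 0.6]
finger_gap: 0.0403
```

```bash
python3 - <<'E'
from h import *
st(); M=RT@Ro.from_euler('z',180,degrees=True).as_matrix()
plan([(w(84,30,55),M)],sa=9.5)
from station import imaging
import cv2
for n in('side','top'): cv2.imwrite(f'pics/{n}9.png',imaging.read_camera(n)['pixels'][:,:,::-1])
a=cv2.imread('pics/side9.png')[150:290,290:430]; b=cv2.imread('pics/top9.png')[90:230,270:410]
cv2.imwrite('pics/z9.png',cv2.resize(np.hstack([a,b]),(800,400)))
E
```

```text
t 10.575 lid [84.  31.9 90.2] rotvec err to RT [ -0.8   1.  179.7] F [-0.2 -0.2  0.6] F lid [ 0.1 -0.2  0.6] gap 40.3 q [-0.25  0.05  0.34  2.33 -0.58  0.29 -0.8 ]
[[-0.3, 2.2, 35.1], [-0.6, -0.5, -0.3]]
--
```

View pics/z9.png

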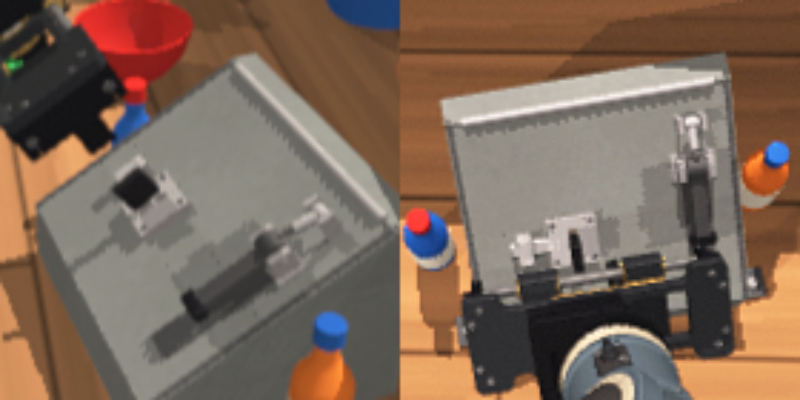

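The lever lies flat and shut. Now down towards the key bow.

Call:
{"fn": "drive_tool", "kwargs": {
  "rows": [
    [[0, 1, 18], [0, 0, 0], 40],
    [[0, 1, 18], [0, 0, 0], 40],
    [[0, 0, 0], [0, 0, 0], 40]
  ]
}}

```text
time: 11.05
eef_pos: [0.5377, -0.0352, 0.1444]
orientation: [0.96, 0.087, 0.265, -0.028]
force: [-0.7, -0.4, 0.1]
finger_gap: 0.0403
```

```bash
python3 - <<'E'
from h import *
st(); M=RT@Ro.from_euler('z',180,degrees=True).as_matrix()
plan([(w(84,30,32),M)],sa=9.5,st=20)
from station import imaging
import cv2
for n in('side','top'): cv2.imwrite(f'pics/{n}10.png',imaging.read_camera(n)['pixels'][:,:,::-1])
a=cv2.imread('pics/side10.png')[170:270,290:390]; b=cv2.imread('pics/top10.png')[130:230,290:390]
cv2.imwrite('pics/z10.png',cv2.resize(np.hstack([a,b]),(800,400)))
E
```

```text
t 11.05 lid [87.3 26.4 55.1] rotvec err to RT [ -1.4   0.6 179.8] F [-0.7 -0.4  0.1] F lid [-0.7 -0.3  0.4] gap 40.3 q [-0.18  0.14  0.27  2.32 -0.85  0.24 -0.52]
[[-1.8, -1.7, 11.6], [-0.2, -0.4, -0.1]]
[[-1.8, -1.8, 11.6], [-0.2, -0.4, -0.1]]
--
```

View pics/z10.png

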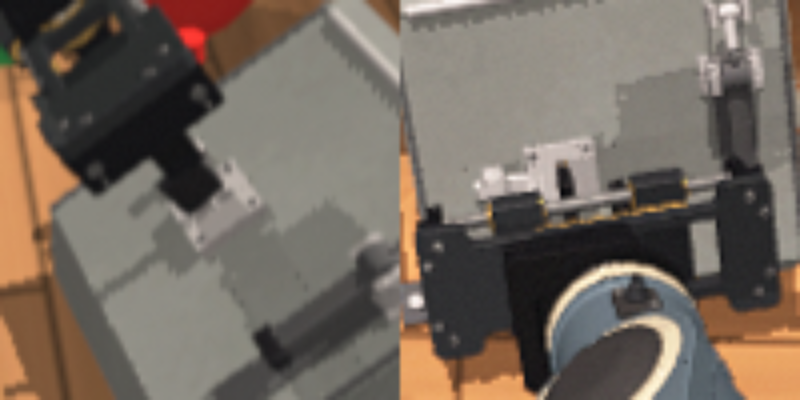

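Call:
{"fn": "drive_tool", "kwargs": {
  "rows": [
    [[-1, -3, 8], [0, 0, 0], 40],
    [[-1, -3, 8], [0, 0, 0], 40],
    [[-1, -2, 0], [0, 0, 0], 40]
  ]
}}

```text
time: 11.52
eef_pos: [0.5427, -0.0274, 0.1331]
orientation: [0.959, 0.086, 0.268, -0.027]
force: [0.2, 0.3, 0.4]
finger_gap: 0.0398
```

```bash
python3 - <<'E'
from h import *
st(); M=RT@Ro.from_euler('z',180,degrees=True).as_matrix()
plan([(w(84,30,32),M)],sa=9.5,st=20)
from station import imaging
import cv2
for n in('side','top'): cv2.imwrite(f'pics/{n}11.png',imaging.read_camera(n)['pixels'][:,:,::-1])
a=cv2.imread('pics/side11.png')[170:270,290:390]; b=cv2.imread('pics/top11.png')[130:230,290:390]
cv2.imwrite('pics/z11.png',cv2.resize(np.hstack([a,b]),(800,400)))
E
```

```text
t 11.525 lid [87.1 33.1 42.2] rotvec err to RT [ -2.    0.5 179.8] F [0.2 0.3 0.4] F lid [0.5 0.3 0.2] gap 39.8 q [-0.23  0.17  0.31  2.33 -1.02  0.21 -0.37]
[[-3.3, 3.2, 10.1], [-0.3, -1.3, -0.2]]
--
```

View pics/z11.png

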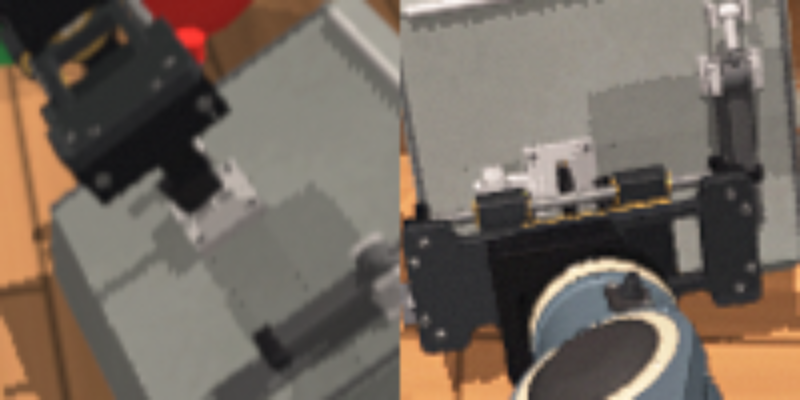

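```bash
cat >> h.py <<'E'
def KP(th,al,lx=84,ly=30,gz=34,ext=0):
    "tool pose: key turned th deg cw, tilt al less; grasp pt on key axis"
    M=RT@Ro.from_euler('z',180+th,degrees=True).as_matrix()@Ro.from_euler('y',-al,degrees=True).as_matrix()
    return w(lx,ly,gz+ext)+M[:,2]*.005,M
E
python3 - <<'E'
from h import *
st()
plan([KP(0,12,gz=46),KP(0,12)],sa=5)
E
```

```text
t 11.625 lid [87.2 33.3 42.3] rotvec err to RT [ -2.    0.5 179.8] F [ 1.  -0.4  0.3] F lid [ 0.9 -0.6 -0.1] gap 39.9 q [-0.23  0.17  0.31  2.33 -1.02  0.21 -0.37]
[[-1.4, 1.1, 0.4], [-0.1, -4.4, -0.0]]
[[-1.4, 1.1, 0.5], [-0.1, -4.4, -0.0]]
[[-1.3, 1.1, 0.6], [-0.1, -4.4, -0.0]]
--
[[2.5, 0.0, 11.7], [0.0, 0.0, 0.0]]
--
```

Call:
{"fn": "drive_tool", "kwargs": {
  "rows": [
    [[-1, 1, -2], [0, -4.4, 0], 40],
    [[-1, 1, 0], [0, -4.4, 0], 40],
    [[-1, 1, 0], [0, -4.4, 0], 40],
    [[0, 0, 0], [0, 0, 0], 40]
  ]
}}

```text
time: 12.12
eef_pos: [0.5392, -0.032, 0.1356]
orientation: [0.983, 0.088, 0.158, -0.018]
force: [-0.8, 0.7, -0.4]
finger_gap: 0.0399
```

```bash
python3 - <<'E'
from h import *
st()
plan([KP(0,12)],sa=5,st=8)
E
```

```text
t 12.125 lid [84.7 29.3 46.5] rotvec err to RT [ 18.3   0.5 178.9] F [-0.8  0.7 -0.4] F lid [-0.8  0.8  0. ] gap 39.9 q [-0.52  0.23  0.64  2.19 -0.48  0.5  -0.92]
[[0.6, -0.2, 5.8], [-0.1, -0.1, -0.1]]
[[0.6, -0.2, 5.8], [-0.1, -0.1, -0.1]]
[[0.6, -0.2, 5.8], [-0.1, -0.1, -0.1]]
--
```

Call:
{"fn": "drive_tool", "kwargs": {
  "rows": [
    [[1, 0, 6], [0, 0, 0], 40],
    [[1, 0, 6], [0, 0, 0], 40],
    [[0, 0, 5], [0, 0, 0], 40],
    [[0, 0, 0], [0, 0, 0], 40]
  ]
}}

```text
time: 12.62
eef_pos: [0.5442, -0.0308, 0.1181]
orientation: [0.983, 0.087, 0.158, -0.019]
force: [0.1, 1.1, 0.3]
finger_gap: 0.0397
```

```bash
python3 - <<'E'
from h import *
st()
plan([KP(0,12)],sa=5,st=8)
from station import imaging
import cv2
for n in('side','top'): cv2.imwrite(f'pics/{n}12.png',imaging.read_camera(n)['pixels'][:,:,::-1])
a=cv2.imread('pics/side12.png')[170:270,290:390]; b=cv2.imread('pics/top12.png')[130:230,290:390]
a=np.hstack([a,b]);a=(255*(a/255.)**.5).astype(np.uint8)
cv2.imwrite('pics/z12.png',cv2.resize(a,(800,400)))
E
```

```text
t 12.625 lid [80.3 29.6 28.8] rotvec err to RT [ 18.3   0.7 178.7] F [0.1 1.1 0.3] F lid [0.4 1.  0.1] gap 39.7 q [-0.48  0.27  0.59  2.19 -0.54  0.47 -0.86]
[[2.5, -0.5, -0.9], [-0.5, -0.3, -0.3]]
--
```

View pics/z12.png

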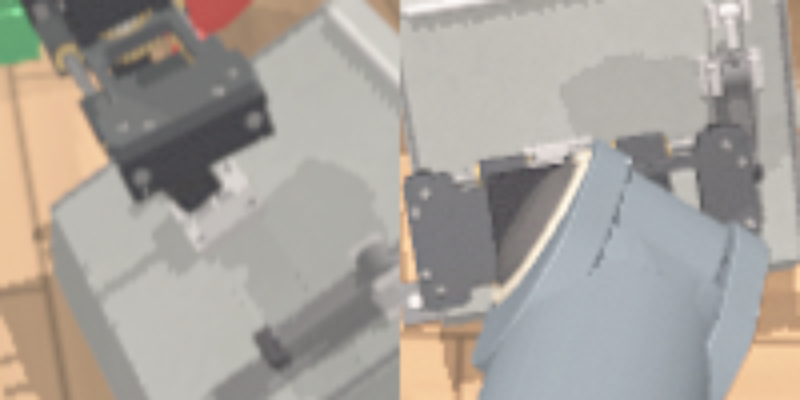

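Call:
{"fn": "drive_tool", "kwargs": {
  "rows": [
    [[2, 0, -1], [0, 0, 0], 30],
    [[0, 0, 0], [0, 0, 0], 15],
    [[0, 0, 0], [0, 0, 0], 5],
    [[0, 0, 0], [0, 0, 0], 5]
  ],
  "newtons": 10
}}

```text
time: 13.22
eef_pos: [0.5465, -0.0306, 0.1208]
orientation: [0.983, 0.087, 0.159, -0.019]
force: [-0.4, 0.1, 0.4]
finger_gap: 0.0093
```

```bash
python3 - <<'E'
from h import *
st();print(now()[2]['moment'])
E
```

```text
t 13.225 lid [83.7 29.3 30. ] rotvec err to RT [ 18.1   0.6 178.8] F [-0.4  0.1  0.4] F lid [-0.2  0.2  0.5] gap 9.3 q [-0.49  0.27  0.6   2.19 -0.54  0.47 -0.87]
[-0.12230353  0.50743596 -0.02571151]
```

```bash
cat >> h.py <<'E'
def turnplan(p,R,ths,ax):
    # absolute targets, from grasp reference pose (p,R) rotated about lid z through lid point ax by th deg cw
    c=w(*ax); out=[]
    for th in ths:
        Q=Ro.from_rotvec(-np.radians(th)*Rl[:,2]); out.append((c+Q.apply(p-c),(Q*R).as_matrix()))
    return out
E
python3 - <<'E'
from h import *
p,R,o=now(); np.savez('g0.npz',p=p,q=R.as_quat())
print((p-R.as_matrix()[:,2]*.005-P0)@Rl)
plan(turnplan(p,R,[8,16,24,32],(84,29.4,30)))
E
```

```text
[0.08471188 0.02929767 0.03485519]
[[-0.0, -0.0, 0.0], [1.6, 0.1, 7.8]]
--
[[-0.0, -0.0, 0.0], [1.6, 0.1, 7.8]]
--
[[-0.0, -0.0, 0.0], [1.6, 0.1, 7.8]]
--
[[-0.0, -0.0, 0.0], [1.6, 0.1, 7.8]]
--
```

Call:
{"fn": "drive_tool", "kwargs": {
  "rows": [
    [[0, 0, 0], [0, 0, 0], 5],
    [[0, 0, 0], [1.2, 0, 6], 5],
    [[0, 0, 0], [1.6, 0, 8], 5],
    [[0, 0, 0], [1.6, 0, 8], 5]
  ],
  "newtons": 35
}}

```text
time: 13.72
eef_pos: [0.5465, -0.0298, 0.1209]
orientation: [0.98, -0.1, 0.149, -0.088]
force: [-0.5, -0.9, -0.4]
finger_gap: 0.0082
```

```bash
cat >> h.py <<'E'
def tstat(more):
    g=np.load('g0.npz');p0,R0=g['p'],Ro.from_quat(g['q']); st()
    p,R,o=now(); rv=(R*R0.inv()).as_rotvec(degrees=True)@Rl
    print('turn cw',-rv[2].round(1),'offaxis',rv[:2].round(1),'moment lid',(np.array(o['moment'])@Rl).round(2)); th=-rv[2]
    plan(turnplan(p0,R0,[th+m for m in more],(84,29.4,30)))
E
python3 - <<'E'
from h import *
tstat([8,16,24,32])
E
```

```text
t 13.725 lid [83.9 30.2 29.9] rotvec err to RT [ 15.9   3.7 156. ] F [-0.5 -0.9 -0.4] F lid [-0.7 -0.8 -0.1] gap 8.2 q [-0.44  0.28  0.62  2.18 -0.72  0.54 -1.05]
turn cw 23.0 offaxis [-0.1  0.2] moment lid [-0.01  0.63  0.07]
[[0.1, 0.7, -0.0], [1.7, 0.2, 7.8]]
--
[[-0.0, -0.0, 0.0], [1.6, 0.1, 7.8]]
--
[[-0.0, -0.0, 0.0], [1.6, 0.1, 7.8]]
--
[[-0.0, -0.0, 0.0], [1.6, 0.1, 7.8]]
--
```

Call:
{"fn": "drive_tool", "kwargs": {
  "rows": [
    [[0, 0.7, 0], [1.6, 0, 8], 5],
    [[0, 0, 0], [1.6, 0, 8], 5],
    [[0, 0, 0], [1.6, 0, 8], 5]
  ]
}}

```text
time: 14.1
eef_pos: [0.5468, -0.0293, 0.1211]
orientation: [0.931, -0.301, 0.13, -0.161]
force: [-0.2, 0.4, -0.5]
finger_gap: 0.0082
```

```bash
python3 - <<'E'
from h import *
tstat([8,16,24,32])
E
```

```text
t 14.1 lid [84.4 30.6 30. ] rotvec err to RT [ 13.5   6.4 130.9] F [-0.2  0.4 -0.5] F lid [-0.3  0.4 -0.4] gap 8.2 q [-0.4   0.29  0.63  2.2  -0.92  0.59 -1.25]
turn cw 48.2 offaxis [-0.   0.4] moment lid [0.03 0.57 0.09]
[[0.4, 1.1, -0.1], [1.8, 0.3, 7.8]]
--
[[-0.0, -0.0, 0.0], [1.6, 0.1, 7.8]]
--
[[-0.0, -0.0, 0.0], [1.6, 0.1, 7.8]]
--
[[-0.0, -0.0, 0.0], [1.6, 0.1, 7.8]]
--
```

Call:
{"fn": "drive_tool", "kwargs": {
  "rows": [
    [[0.4, 1, 0], [1.6, 0, 8], 5],
    [[0, 0, 0], [1.6, 0, 8], 5],
    [[0, 0, 0], [1.6, 0, 8], 5]
  ]
}}

```text
time: 14.48
eef_pos: [0.5476, -0.0291, 0.1214]
orientation: [0.838, -0.486, 0.106, -0.225]
force: [2.6, 0.6, -4.4]
finger_gap: 0.0082
```

```bash
python3 - <<'E'
from h import *
tstat([4,8,12])
E
```

```text
t 14.475 lid [85.2 30.6 29.8] rotvec err to RT [ 11.1   8.3 105.9] F [ 2.6  0.6 -4.4] F lid [ 0.1  0.1 -5.2] gap 8.2 q [-0.14  0.27  0.38  2.23 -1.04  0.54 -1.54]
turn cw 73.3 offaxis [-0.1  0.6] moment lid [-0.39  0.49  0.13]
[[0.5, 1.6, -0.2], [1.2, 0.4, 3.8]]
--
[[-0.0, -0.0, 0.0], [0.8, 0.0, 3.9]]
--
[[-0.0, -0.0, 0.0], [0.8, 0.0, 3.9]]
--
```

Call:
{"fn": "drive_tool", "kwargs": {
  "rows": [
    [[0.4, 0.8, 0], [0.9, 0, 4.5], 5],
    [[0, 0, 0], [0.9, 0, 4.5], 5],
    [[0, 0, 0], [0.6, 0, 3.5], 5],
    [[0, 0, 0], [0.4, 0, 2], 5]
  ]
}}

```text
time: 14.98
eef_pos: [0.5479, -0.0292, 0.1219]
orientation: [0.761, -0.588, 0.088, -0.259]
force: [1.5, 0.1, -2.5]
finger_gap: 0.008
```

```bash
python3 - <<'E'
from h import *
tstat([4])
from station import imaging
import cv2
for n in('side','top'): cv2.imwrite(f'pics/{n}13.png',imaging.read_camera(n)['pixels'][:,:,::-1])
a=cv2.imread('pics/side13.png')[170:270,290:390]; b=cv2.imread('pics/top13.png')[130:230,290:390]
a=np.hstack([a,b]);a=(255*(a/255.)**.5).astype(np.uint8)
cv2.imwrite('pics/z13.png',cv2.resize(a,(800,400)))
E
```

```text
t 14.975 lid [85.7 30.5 30.1] rotvec err to RT [ 9.6  9.2 90.7] F [ 1.5  0.1 -2.5] F lid [ 0.  -0.2 -2.9] gap 8.0 q [ 0.23  0.26 -0.04  2.24 -1.04  0.43 -1.77]
turn cw 88.5 offaxis [-0.1  0.7] moment lid [-0.09  0.54  0.15]
[[0.8, 1.8, -0.0], [1.3, 0.4, 3.8]]
--
```

View pics/z13.png

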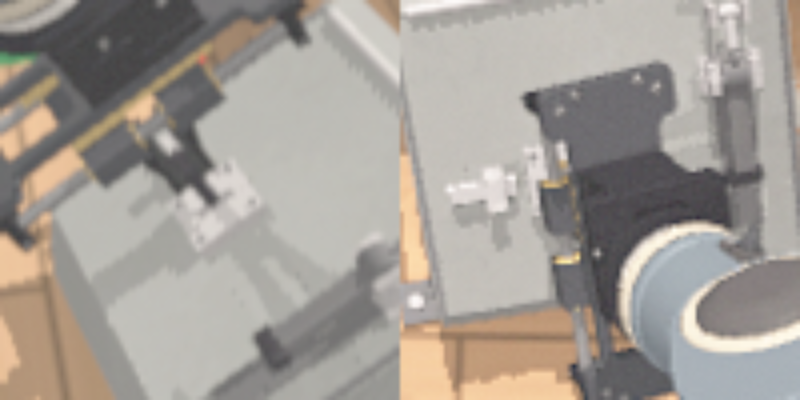

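Call:
{"fn": "drive_tool", "kwargs": {
  "rows": [
    [[0.3, 0.8, 0], [0.6, 0, 3], 5],
    [[0, 0, 0], [0.6, 0, 3], 5],
    [[0, 0, 0], [0, 0, 0], 5]
  ]
}}

```text
time: 15.45
eef_pos: [0.5483, -0.0292, 0.1221]
orientation: [0.729, -0.624, 0.081, -0.271]
force: [0.6, 0.5, -1.3]
finger_gap: 0.0083
```

```bash
python3 - <<'E'
from h import *
tstat([4])
from station import imaging
import cv2
for n in('side','top'): cv2.imwrite(f'pics/{n}14.png',imaging.read_camera(n)['pixels'][:,:,::-1])
a=np.hstack([cv2.resize(cv2.imread(f'pics/top{k}.png')[150:195,300:345],(400,400),interpolation=cv2.INTER_CUBIC) for k in (0,14)])
cv2.imwrite('pics/z14.png',a)
E
```

```text
t 15.45 lid [86.1 30.4 30.1] rotvec err to RT [ 9.   9.6 85. ] F [ 0.6  0.5 -1.3] F lid [-0.1  0.4 -1.4] gap 8.3 q [ 0.38  0.27 -0.21  2.24 -1.04  0.39 -1.86]
turn cw 94.3 offaxis [-0.   0.7] moment lid [-0.07  0.63  0.54]
[[0.9, 2.1, -0.1], [1.3, 0.4, 3.8]]
--
```

View pics/z14.png

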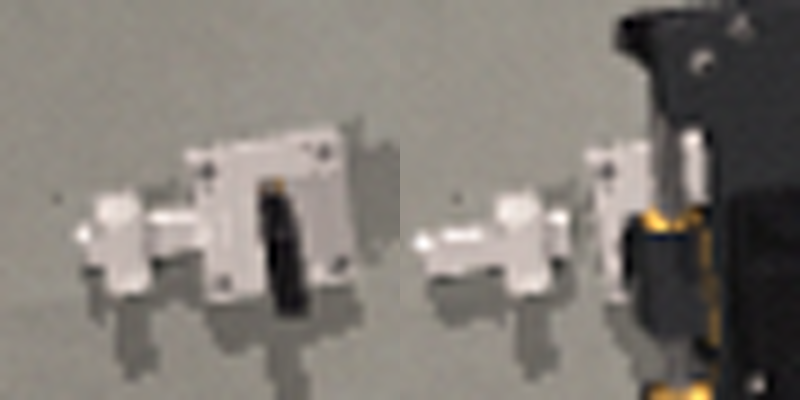

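The moment jumped to 0.54 N m, so the key is at its stop. The bolt now sticks out well past the staple, about 17 mm of travel seen. Turning back.

Call:
{"fn": "drive_tool", "kwargs": {
  "rows": [
    [[0, 0, 0], [-1.2, 0, -6], 5],
    [[0, 0, 0], [-1.6, 0, -8], 5],
    [[0, 0, 0], [-1.6, 0, -8], 5],
    [[0, 0, 0], [-1.6, 0, -8], 5],
    [[0, 0, 0], [-1.6, 0, -8], 5]
  ]
}}

```text
time: 16.18
eef_pos: [0.5474, -0.0294, 0.1215]
orientation: [0.912, -0.349, 0.124, -0.178]
force: [0.2, -0.0, 1.0]
finger_gap: 0.0078
```

```bash
python3 - <<'E'
from h import *
tstat([-8,-16])
E
```

```text
t 16.175 lid [85.1 30.4 30. ] rotvec err to RT [ 13.    7.  124.6] F [ 0.2 -0.   1. ] F lid [ 0.7 -0.1  0.8] gap 7.8 q [ 0.29  0.27 -0.16  2.17 -0.6   0.45 -1.65]
turn cw 54.5 offaxis [0.  0.5] moment lid [-0.04  0.58  0.02]
[[-0.1, 1.6, 0.0], [-1.4, 0.4, -7.9]]
--
[[0.0, 0.0, -0.0], [-1.6, -0.1, -7.8]]
--
```

Call:
{"fn": "drive_tool", "kwargs": {
  "rows": [
    [[0, 0.7, 0], [-1.6, 0, -8], 5],
    [[0, 0, 0], [-1.6, 0, -8], 5],
    [[0, 0, 0], [-1.6, 0, -8], 5],
    [[0, 0, 0], [-1.6, 0, -8], 5],
    [[0, 0, 0], [-1.2, 0, -6], 5]
  ]
}}

```text
time: 16.8
eef_pos: [0.5469, -0.03, 0.1211]
orientation: [0.986, -0.032, 0.152, -0.064]
force: [0.2, 0.3, -0.2]
finger_gap: 0.0082
```

```bash
python3 - <<'E'
from h import *
tstat([-8,-16])
E
```

```text
t 16.8 lid [84.3 29.8 30. ] rotvec err to RT [ 17.    2.9 164.2] F [ 0.2  0.3 -0.2] F lid [ 0.1  0.2 -0.3] gap 8.2 q [ 0.19  0.26 -0.15  2.15 -0.22  0.45 -1.4 ]
turn cw 14.6 offaxis [0.1 0.3] moment lid [-0.09  0.52  0.05]
[[-0.5, 0.6, 0.1], [-1.7, 0.2, -7.8]]
--
[[0.0, 0.0, -0.0], [-1.6, -0.1, -7.8]]
--
```

Call:
{"fn": "drive_tool", "kwargs": {
  "rows": [
    [[-0.3, 0.4, 0], [-1.6, 0, -8], 5],
    [[0, 0, 0], [-0.9, 0, -4.5], 5],
    [[0, 0, 0], [-0.4, 0, -2], 5]
  ]
}}

```text
time: 17.18
eef_pos: [0.5466, -0.0305, 0.121]
orientation: [0.983, 0.092, 0.157, -0.018]
force: [-0.0, -0.2, -0.6]
finger_gap: 0.0083
```

```bash
python3 - <<'E'
from h import *
tstat([-4])
E
```

```text
t 17.175 lid [83.9 29.4 30. ] rotvec err to RT [ -18.4   -0.8 -178.8] F [-0.  -0.2 -0.6] F lid [-0.3 -0.2 -0.5] gap 8.3 q [ 0.15  0.25 -0.15  2.15 -0.07  0.43 -1.31]
turn cw -0.6 offaxis [0.1 0.2] moment lid [-0.13  0.44 -0.08]
[[-0.2, 0.1, 0.1], [-1.0, 0.2, -3.9]]
--
```

Call:
{"fn": "drive_tool", "kwargs": {
  "rows": [
    [[0, 0, 0], [-0.6, 0, -3], 5],
    [[0, 0, 0], [0, 0, 0], 5]
  ]
}}

```text
time: 17.42
eef_pos: [0.5466, -0.0306, 0.121]
orientation: [0.98, 0.118, 0.158, -0.008]
force: [0.1, 0.1, -0.3]
finger_gap: 0.008
```

```bash
python3 - <<'E'
from h import *
tstat([-4])
E
```

```text
t 17.425 lid [83.9 29.3 30.1] rotvec err to RT [ -18.1   -0.3 -175.7] F [ 0.1  0.1 -0.3] F lid [-0.1  0.1 -0.3] gap 8.0 q [ 0.15  0.25 -0.15  2.15 -0.04  0.43 -1.29]
turn cw -3.7 offaxis [0.1 0.2] moment lid [-0.07  0.43  0.01]
[[-0.2, 0.0, 0.1], [-1.0, 0.1, -3.9]]
--
```

Call:
{"fn": "drive_tool", "kwargs": {
  "rows": [
    [[-0.6, 0, -3], [0, 0, 0], 5],
    [[-0.6, 0, -3], [0, 0, 0], 5],
    [[0, 0, 0], [0, 0, 0], 5]
  ]
}}

```text
time: 17.8
eef_pos: [0.5431, -0.0316, 0.1263]
orientation: [0.98, 0.117, 0.158, -0.008]
force: [0.2, -0.4, 0.3]
finger_gap: 0.008
```

```bash
python3 - <<'E'
from h import *
tstat([-4])
E
```

```text
t 17.8 lid [83.4 29.  36.5] rotvec err to RT [ -18.2   -0.3 -175.7] F [ 0.2 -0.4  0.3] F lid [ 0.2 -0.4  0.2] gap 8.0 q [ 0.15  0.23 -0.15  2.16 -0.05  0.44 -1.29]
turn cw -3.6 offaxis [0.1 0.2] moment lid [ 0.05  0.44 -0.01]
[[1.7, -0.2, 6.4], [-0.9, 0.2, -3.9]]
--
```

Call:
{"fn": "drive_tool", "kwargs": {
  "rows": [
    [[-0.8, 0, -4], [0, 0, 0], 5],
    [[-0.8, 0, -4], [0, 0, 0], 5],
    [[-0.8, 0, -4], [0, 0, 0], 5]
  ]
}}

```text
time: 18.18
eef_pos: [0.5363, -0.033, 0.1374]
orientation: [0.981, 0.117, 0.157, -0.008]
force: [-0.0, 0.1, 0.3]
finger_gap: 0.008
```

```bash
python3 - <<'E'
from h import *
tstat([-4])
from station import imaging
import cv2
for n in('side','top'): cv2.imwrite(f'pics/{n}15.png',imaging.read_camera(n)['pixels'][:,:,::-1])
a=cv2.imread('pics/side15.png')[170:270,290:390]; b=cv2.imread('pics/top15.png')[130:230,290:390]
a=np.hstack([a,b]);a=(255*(a/255.)**.5).astype(np.uint8)
cv2.imwrite('pics/z15.png',cv2.resize(a,(800,400)))
E
```

```text
t 18.175 lid [83.  28.9 49.6] rotvec err to RT [ -18.3   -0.3 -175.7] F [-0.   0.1  0.3] F lid [0.2 0.1 0.2] gap 8.0 q [ 0.16  0.21 -0.16  2.16 -0.05  0.47 -1.28]
turn cw -3.6 offaxis [0.1 0.3] moment lid [-0.02  0.52  0.03]
[[4.8, -0.2, 19.0], [-1.0, 0.3, -3.9]]
--
```

View pics/z15.png

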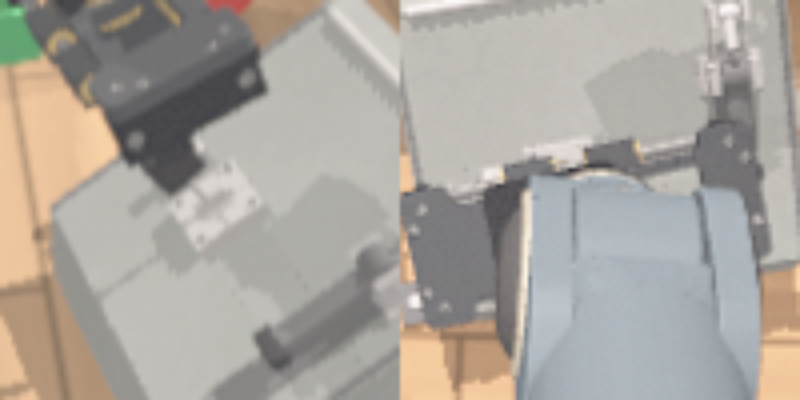

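Call:
{"fn": "drive_tool", "kwargs": {
  "rows": [
    [[-1.5, 0, -7], [0, 0, 0], 5],
    [[-2, 0, -9], [0, 0, 0], 5],
    [[-4, 0, -20], [0, 0, 0], 5],
    [[-6, 0, -30], [0, 0, 0], 5]
  ]
}}

```text
time: 18.77
eef_pos: [0.5016, -0.0395, 0.1969]
orientation: [0.981, 0.118, 0.156, -0.009]
force: [1.0, -0.4, 0.9]
finger_gap: 0.0081
```

```bash
python3 - <<'E'
from h import *
tstat([-4])
from station import imaging
import cv2
for n in('side','top'): cv2.imwrite(f'pics/{n}16.png',imaging.read_camera(n)['pixels'][:,:,::-1])
a=cv2.imread('pics/side16.png')[130:270,270:410]; b=cv2.imread('pics/top16.png')[110:250,290:430]
a=np.hstack([a,b]);a=(255*(a/255.)**.5).astype(np.uint8)
cv2.imwrite('pics/z16.png',cv2.resize(a,(800,400)))
E
```

```text
t 18.775 lid [ 82.2  28.7 118.8] rotvec err to RT [ -18.6   -0.4 -175.7] F [ 1.  -0.4  0.9] F lid [ 1.2 -0.6  0.3] gap 8.1 q [ 0.19  0.07 -0.16  2.15 -0.09  0.61 -1.23]
turn cw -3.6 offaxis [0.2 0.5] moment lid [-0.03  0.56  0.  ]
[[10.0, 0.2, 43.3], [-0.5, 0.2, -1.9]]
[[9.9, 0.2, 43.3], [-0.5, 0.2, -1.9]]
--
```

View pics/z16.png

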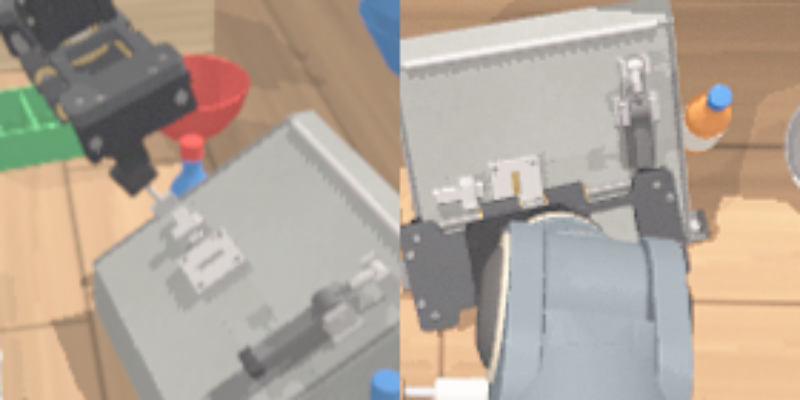

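The key is out and held, the keyway is back at zero, the bolt is thrown and the lever shut. Next I'll measure the dish and its neighbours.

```bash
python3 - <<'E'
from h import *
import cv2
t=cv2.imread('pics/top16.png'); hsv=cv2.cvtColor(t,cv2.COLOR_BGR2HSV)
m=((hsv[:,:,1]<60)&(hsv[:,:,2]>40)).astype(np.uint8); m[:, :420]=0;m[:,480:]=0;m[:130]=0;m[195:]=0
c=max(cv2.findContours(m,0,2)[0],key=cv2.contourArea); e=cv2.fitEllipse(cv2.convexHull(c)); print(e,cv2.boundingRect(c))
d=onz('top',e[0],.026);print('dish',d)
y=((hsv[:,:,0]>20)&(hsv[:,:,0]<35)&(hsv[:,:,1]>150)&(hsv[:,:,2]>150)).astype(np.uint8);y[:,:430]=0;y[:,490:]=0;y[:205]=0;y[255:]=0
c=max(cv2.findContours(y,0,2)[0],key=cv2.contourArea);u=cv2.minEnclosingCircle(c);print('jar',u,onz('top',u[0],.09))
print('can2',onz('top',(290+ (718-400)/2.857,110+98/2.857),.125))
# dish from side
s=cv2.imread('pics/side16.png')
print('dish centre proj side',proj('side',[d,d+[.065,0,0],d-[.065,0,0],d+[0,.065,0],d-[0,.065,0]]).round(0))
Rt=Ro.from_matrix(now()[1].as_matrix()).as_matrix();print(Rt.round(3))
cv2.imwrite('pics/z17.png',np.hstack([s[310:400,360:490],t[120:210,400:530]]).repeat(3,0).repeat(3,1))
E
```

```text
((447.70050048828125, 161.98458862304688), (44.32332992553711, 46.98420715332031), 116.09429168701172) (425, 140, 47, 45)
dish [ 0.61400632 -0.35296225  0.026     ]
jar ((459.5, 230.0), 14.080227851867676) [ 0.42180736 -0.35380764  0.09      ]
can2 [ 0.63223742 -0.2054456   0.125     ]
dish centre proj side [[416. 373.]
 [454. 367.]
 [377. 380.]
 [403. 339.]
 [432. 414.]]
[[ 0.922  0.232  0.31 ]
 [ 0.227 -0.972  0.052]
 [ 0.313  0.022 -0.949]]
```

View pics/z17.png

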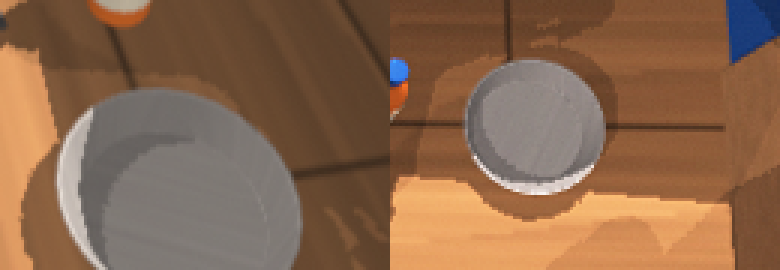

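```bash
cat >> h.py <<'E'
def DP(tipz,til=42,dx=.024,y=-.356):
    a=np.radians(til); M=np.array([[np.cos(a),0,np.sin(a)],[0,-1,0],[np.sin(a),0,-np.cos(a)]])
    tip=np.array([.614+dx,y,tipz]); return tip-M@np.array([.0107,0,.0454]),M
E
python3 - <<'E'
from h import *
p,R,_=now()
print(DP(.004)[0])
plan([(np.array([.50,-.08,.28]),R.as_matrix()),(np.array([.56,-.30,.28]),DP(0,30)[1])],st=50,sa=9)
E
```

```text
[ 0.59966982 -0.356       0.03057908]
[[6.6, 19.9, -39.6], [0.0, 0.0, -0.0]]
[[6.6, 19.9, -39.6], [0.0, 0.0, -0.0]]
--
[[1.1, 45.6, 1.4], [-0.9, 2.3, 2.6]]
[[3.0, 45.5, 2.2], [-0.9, 2.3, 2.6]]
[[4.9, 45.2, 3.0], [-0.9, 2.3, 2.6]]
[[6.8, 44.9, 4.0], [-0.9, 2.3, 2.6]]
[[8.6, 44.5, 4.9], [-0.9, 2.3, 2.6]]
--
```

Call:
{"fn": "drive_tool", "kwargs": {
  "rows": [
    [[6, 20, -40], [0, 0, 0], 5],
    [[6, 20, -40], [0, 0, 0], 5],
    [[1, 45, 1], [-0.9, 2.3, 2.6], 5],
    [[3, 45, 2], [-0.9, 2.3, 2.6], 5],
    [[5, 45, 3], [-0.9, 2.3, 2.6], 5],
    [[7, 45, 4], [-0.9, 2.3, 2.6], 5],
    [[8, 45, 5], [-0.9, 2.3, 2.6], 5]
  ]
}}

```text
time: 19.75
eef_pos: [0.5601, -0.3032, 0.2832]
orientation: [0.965, -0.001, 0.262, 0.001]
force: [-0.3, 0.5, -0.7]
finger_gap: 0.0085
```

```bash
python3 - <<'E'
from h import *
p,R,o=now();print(p,o['force'],o['q'].round(2),R.as_matrix()[:,2].round(2),o['finger_gap'])
plan([DP(.12,42),DP(.03,42)],st=40,sa=6)
E
```

```text
[ 0.56007285 -0.30316227  0.28324482] [-0.30363024  0.48451894 -0.65510831] [ 0.5   0.15  0.08  1.91 -0.47  0.67 -0.69] [ 0.51 -0.   -0.86] 0.008517421307409657
[[-8.7, 13.1, 34.5], [0.0, 2.9, -0.0]]
[[-10.5, 13.1, 34.0], [0.0, 2.9, -0.0]]
[[-12.2, 13.2, 33.4], [0.0, 2.9, -0.0]]
[[-13.9, 13.2, 32.8], [0.0, 2.9, -0.0]]
--
[[-20.1, 0.0, 22.3], [0.0, 0.0, 0.0]]
[[-20.1, 0.0, 22.3], [0.0, 0.0, 0.0]]
[[-20.1, 0.0, 22.3], [0.0, 0.0, 0.0]]
--
```

Call:
{"fn": "drive_tool", "kwargs": {
  "rows": [
    [[-9, 13, 34], [0, 2.9, 0], 5],
    [[-10, 13, 34], [0, 2.9, 0], 5],
    [[-12, 13, 33], [0, 2.9, 0], 5],
    [[-14, 13, 33], [0, 2.9, 0], 5],
    [[-15, 0, 17], [0, 0, 0], 5]
  ]
}}

```text
time: 20.38
eef_pos: [0.5974, -0.3586, 0.1262]
orientation: [0.937, -0.002, 0.35, 0.003]
force: [-0.4, -3.6, -2.2]
finger_gap: 0.0081
```

```bash
python3 - <<'E'
from h import *
p,R,o=now();print(p,o['force'],o['q'].round(2),R.as_matrix()[:,2].round(2),o['finger_gap'])
print('tip est',p+R.apply([.0107,0,.0454]),proj('side',[p+R.apply([.0107,0,.0454])]))
plan([DP(.03,42)],st=30,sa=6)
from station import imaging
import cv2
for n in('side','top'): cv2.imwrite(f'pics/{n}18.png',imaging.read_camera(n)['pixels'][:,:,::-1])
a=cv2.imread('pics/side18.png')[260:400,340:480]; b=cv2.imread('pics/top18.png')[90:230,380:520]
a=np.hstack([a,b]);a=(255*(a/255.)**.6).astype(np.uint8)
cv2.imwrite('pics/z18.png',cv2.resize(a,(800,400)))
E
```

```text
[ 0.59740138 -0.35861732  0.12622379] [-0.4433659  -3.57196737 -2.22437208] [ 1.08  0.49 -0.52  2.02 -1.04  0.21  0.08] [ 0.66 -0.01 -0.76] 0.008091275207942448
tip est [ 0.6352472  -0.35896732  0.09896171] [[437.05810376 347.14300577]]
[[-14.7, -1.0, 18.0], [0.1, 0.3, -0.0]]
[[-14.8, -0.9, 17.9], [0.1, 0.3, -0.0]]
[[-14.9, -0.9, 17.8], [0.1, 0.3, -0.0]]
--
```

View pics/z18.png

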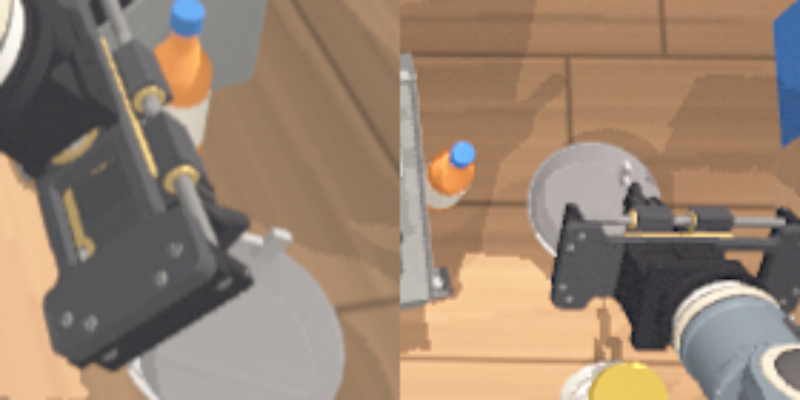

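Key tip is visible at about (441,343) in the side view, over the dish. Joints 5 and 6 are at their limits at this tilt, so I'll ease it back to about 30°.

```bash
python3 - <<'E'
from h import *
plan([DP(.09,29,dx=.012)],st=30,sa=4.5)
E
```

```text
[[-0.3, -0.4, -0.5], [0.1, -3.9, -0.1]]
[[-0.3, -0.4, -0.5], [0.1, -3.9, -0.1]]
[[-0.3, -0.4, -0.4], [0.1, -3.9, -0.1]]
--
```

Call:
{"fn": "drive_tool", "kwargs": {
  "rows": [
    [[0, 0, 0], [0, -3.9, 0], 5],
    [[0, 0, 0], [0, -3.9, 0], 5],
    [[0, -1, 0], [0, -3.9, 0], 5],
    [[0, 0, 0], [0, 0, 0], 5]
  ]
}}

```text
time: 20.98
eef_pos: [0.5962, -0.3598, 0.1274]
orientation: [0.968, -0.005, 0.25, 0.005]
force: [0.3, 0.6, -1.3]
finger_gap: 0.0082
```

```bash
python3 - <<'E'
from h import *
p,R,o=now();print(p,o['force'],o['q'].round(2),R.as_matrix()[:,2].round(2),o['finger_gap'])
print('tip est',p+R.apply([.0107,0,.0454]))
plan([DP(.012,29,dx=.012)],st=18,sa=6)
E
```

```text
[ 0.59618975 -0.35978784  0.12743369] [ 0.31855976  0.55575407 -1.29442666] [ 0.6   0.43  0.01  1.92 -0.67  0.45 -0.41] [ 0.48 -0.01 -0.88] 0.008222865372133492
tip est [ 0.62750199 -0.36043921  0.09286825]
[[-8.1, -0.9, 14.0], [0.1, 0.0, -0.1]]
[[-8.1, -0.8, 14.0], [0.1, 0.0, -0.1]]
[[-8.1, -0.8, 14.0], [0.1, 0.0, -0.1]]
[[-8.1, -0.8, 14.0], [0.1, 0.0, -0.1]]
[[-8.1, -0.8, 14.0], [0.1, 0.0, -0.1]]
--
```

Free of the limits. Now lowering; grip force reduced to 15 N only at the end.

Call:
{"fn": "drive_tool", "kwargs": {
  "rows": [
    [[-8, -1, 14], [0, 0, 0], 5],
    [[-8, -1, 14], [0, 0, 0], 5],
    [[-8, -1, 14], [0, 0, 0], 5],
    [[-7, -1, 12], [0, 0, 0], 5],
    [[0, 0, 0], [0, 0, 0], 5]
  ]
}}

```text
time: 21.6
eef_pos: [0.5918, -0.356, 0.0585]
orientation: [0.968, -0.008, 0.249, 0.004]
force: [0.7, 0.3, -0.9]
finger_gap: 0.0079
```

```bash
python3 - <<'E'
from h import *
p,R,o=now();print(p,o['force'],o['q'].round(2),R.as_matrix()[:,2].round(2),o['finger_gap'])
print('tip est',p+R.apply([.0107,0,.0454]))
from station import imaging
import cv2
for n in('side','top'): cv2.imwrite(f'pics/{n}19.png',imaging.read_camera(n)['pixels'][:,:,::-1])
a=cv2.imread('pics/side19.png')[260:400,340:480]; b=cv2.imread('pics/top19.png')[90:230,380:520]
a=np.hstack([a,b]);a=(255*(a/255.)**.6).astype(np.uint8)
cv2.imwrite('pics/z19.png',cv2.resize(a,(800,400)))
E
```

```text
[ 0.59177081 -0.35598908  0.05854495] [ 0.72139196  0.32750782 -0.90924903] [ 0.7   0.53 -0.12  1.97 -0.77  0.3  -0.28] [ 0.48 -0.01 -0.88] 0.007925751159690625
tip est [ 0.62302866 -0.35663743  0.02393027]
```

View pics/z19.png

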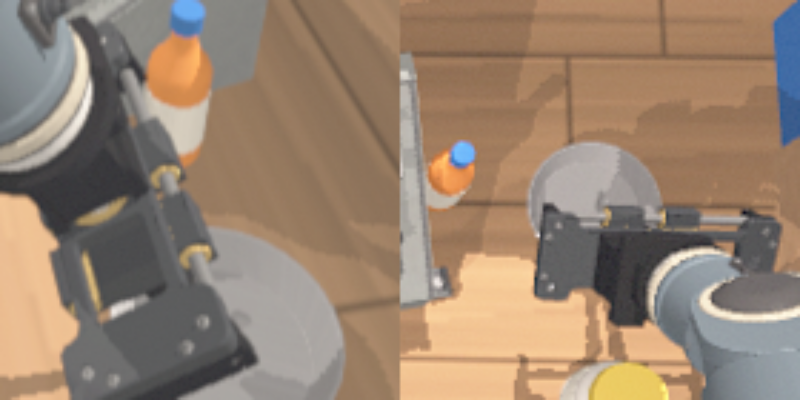

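Call:
{"fn": "drive_tool", "kwargs": {
  "rows": [
    [[-4, 0, 7], [0, 0, 0], 5],
    [[-3, 0, 5], [0, 0, 0], 5],
    [[0, 0, 0], [0, 0, 0], 5]
  ]
}}

```text
time: 22.08
eef_pos: [0.5935, -0.3575, 0.0471]
orientation: [0.968, -0.007, 0.251, 0.006]
force: [0.1, -0.1, 0.3]
finger_gap: 0.0077
```

Call:
{"fn": "drive_tool", "kwargs": {
  "rows": [
    [[-1, 0, 2], [0, 0, 0], 5],
    [[0, 0, 0], [0, 0, 0], 5]
  ]
}}

```text
time: 22.32
eef_pos: [0.5939, -0.3575, 0.0451]
orientation: [0.968, -0.007, 0.251, 0.006]
force: [0.4, -0.9, -0.0]
finger_gap: 0.0081
```

Call:
{"fn": "drive_tool", "kwargs": {
  "rows": [
    [[-1, 0, 2], [0, 0, 0], 5],
    [[0, 0, 0], [0, 0, 0], 5]
  ]
}}

```text
time: 22.58
eef_pos: [0.5943, -0.3578, 0.0432]
orientation: [0.968, -0.007, 0.252, 0.006]
force: [-0.1, -0.8, -0.1]
finger_gap: 0.0084
```

```bash
python3 - <<'E'
from h import *
p,R,o=now();print(p,o['force'],o['moment'],o['q'].round(2),R.as_matrix()[:,2].round(2),o['finger_gap'])
print('tip est',p+R.apply([.0107,0,.0454]))
E
```

```text
[ 0.59427702 -0.35777394  0.04320095] [-0.11638083 -0.77568016 -0.1069744 ] [ 0.03496212  0.79983444 -0.02458632] [ 0.72  0.56 -0.15  1.97 -0.8   0.27 -0.23] [ 0.49 -0.02 -0.87] 0.008381948482754413
tip est [ 0.62572247 -0.35859845  0.00876036]
```

Call:
{"fn": "drive_tool", "kwargs": {
  "rows": [
    [[-1, 0, 2], [0, 0, 0], 5],
    [[0, 0, 0], [0, 0, 0], 5]
  ]
}}

```text
time: 22.82
eef_pos: [0.5946, -0.3588, 0.0426]
orientation: [0.968, -0.007, 0.252, 0.007]
force: [0.3, -0.1, 0.8]
finger_gap: 0.0086
```

Call:
{"fn": "drive_tool", "kwargs": {
  "rows": [
    [[-1, 0, 1.5], [0, 0, 0], 5],
    [[0, 0, 0], [0, 0, 0], 5]
  ]
}}

```text
time: 23.08
eef_pos: [0.595, -0.3605, 0.0425]
orientation: [0.967, -0.007, 0.254, 0.009]
force: [-1.8, 0.6, 2.7]
finger_gap: 0.0084
```

Call:
{"fn": "drive_tool", "kwargs": {
  "rows": [
    [[-1, 0, 1.5], [0, 0, 0], 5],
    [[0, 0, 0], [0, 0, 0], 5]
  ]
}}

```text
time: 23.32
eef_pos: [0.5951, -0.3612, 0.0423]
orientation: [0.967, -0.007, 0.255, 0.009]
force: [-2.1, 0.7, 4.5]
finger_gap: 0.0086
```

The tip rests on the dish floor (4.5 N upward). I'll drop the grip to its minimum and let the key lean further before releasing.

Call:
{"fn": "drive_tool", "kwargs": {
  "rows": [
    [[0, 0, 0], [0, 0, 0], 5],
    [[-4, 0.5, 1], [0, 0, 0], 5],
    [[-4, 0.5, 1], [0, 0, 0], 5],
    [[-4, 0, 1], [0, 0, 0], 5]
  ],
  "newtons": 4
}}

```text
time: 23.82
eef_pos: [0.5854, -0.3622, 0.033]
orientation: [0.967, -0.007, 0.254, 0.009]
force: [-1.9, 0.1, 1.1]
finger_gap: 0.0091
```

```bash
python3 - <<'E'
from h import *
p,R,o=now();print(p,o['force'],o['moment'],o['q'].round(2),R.as_matrix()[:,2].round(2),o['finger_gap'])
from station import imaging
import cv2
for n in('side','top'): cv2.imwrite(f'pics/{n}20.png',imaging.read_camera(n)['pixels'][:,:,::-1])
a=cv2.imread('pics/side20.png')[260:400,340:480]; b=cv2.imread('pics/top20.png')[90:230,380:520]
a=np.hstack([a,b]);a=(255*(a/255.)**.6).astype(np.uint8)
cv2.imwrite('pics/z20.png',cv2.resize(a,(800,400)))
E
```

```text
[ 0.58543179 -0.36224824  0.03304094] [-1.88901263  0.07076921  1.14864912] [0.06741992 0.75525836 0.04008137] [ 0.76  0.57 -0.18  1.99 -0.86  0.23 -0.15] [ 0.49 -0.02 -0.87] 0.009140069298248355
```

View pics/z20.png

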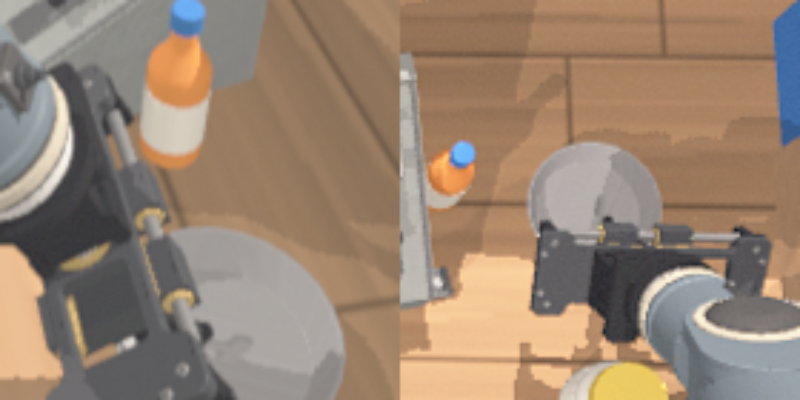

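Call:
{"fn": "drive_tool", "kwargs": {
  "rows": [
    [[0, 0, 0], [0, 0, 0], 12],
    [[0, 0, 0], [0, 0, 0], 18],
    [[0, 0, 0], [0, 0, 0], 35],
    [[0, 0, 0], [0, 0, 0], 35]
  ]
}}

```text
time: 24.42
eef_pos: [0.5854, -0.3615, 0.0319]
orientation: [0.967, -0.007, 0.254, 0.009]
force: [-0.5, 0.1, -0.2]
finger_gap: 0.0298
```

Call:
{"fn": "drive_tool", "kwargs": {
  "rows": [
    [[3, 0, -6], [0, 0, 0], 35],
    [[5, 0, -10], [0, 0, 0], 35],
    [[10, 0, -20], [0, 0, 0], 35],
    [[10, 0, -30], [0, 0, 0], 35],
    [[0, 0, -40], [0, 0, 0], 35],
    [[0, 0, -50], [0, 0, 0], 35],
    [[-10, 0, -50], [0, 0, 0], 35]
  ]
}}

```text
time: 25.3
eef_pos: [0.4992, -0.3551, 0.228]
orientation: [0.967, -0.006, 0.254, 0.007]
force: [0.6, -0.1, -0.0]
finger_gap: 0.0351
```

```bash
python3 - <<'E'
from h import *
p,R,o=now();print(p,o['force'],o['q'].round(2),o['finger_gap'])
from station import imaging
import cv2
for n in('side','top'): cv2.imwrite(f'pics/{n}21.png',imaging.read_camera(n)['pixels'][:,:,::-1])
a=cv2.imread('pics/side21.png')[150:400,290:540]; b=cv2.imread('pics/top21.png')[80:290,280:490]
cv2.imwrite('pics/z21.png',np.hstack([cv2.resize(a,(400,400)),cv2.resize(b,(400,400))]))
E
```

```text
[ 0.49922147 -0.35514447  0.22795599] [ 0.56011298 -0.1198185  -0.02023607] [ 0.62  0.19  0.11  2.   -0.6   0.63 -0.43] 0.035055628234918056
```

View pics/z21.png

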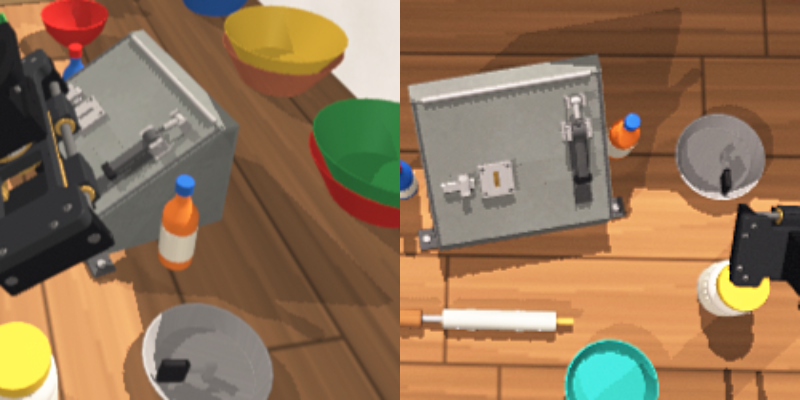

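Call:
{"fn": "drive_tool", "kwargs": {
  "rows": [
    [[0, 0, -30], [0, 0, 0], 35],
    [[0, 0, -30], [0, 0, 0], 35],
    [[0, 0, 0], [0, 0, 0], 35],
    [[0, 0, 0], [0, 0, 0], 35]
  ]
}}

```text
time: 25.9
eef_pos: [0.468, -0.3549, 0.2856]
orientation: [0.966, -0.007, 0.257, 0.01]
force: [0.1, 0.1, -0.7]
finger_gap: 0.0349
```

```bash
python3 - <<'E'
from h import *
from station import imaging
import cv2
for n in('side','top'): cv2.imwrite(f'pics/{n}22.png',imaging.read_camera(n)['pixels'][:,:,::-1])
a=cv2.imread('pics/side22.png')[330:400,370:470]; b=cv2.imread('pics/top22.png')[100:200,280:480]
cv2.imwrite('pics/z22.png',np.vstack([cv2.resize(a,(400,280)),cv2.resize(b[:, :],(400,200)),]))
b0=cv2.imread('pics/top0.png');b1=cv2.imread('pics/top22.png')
c=lambda im:cv2.resize(im[145:200,300:400],(700,290),interpolation=cv2.INTER_CUBIC)
cv2.imwrite('pics/z23.png',np.vstack([c(b1),cv2.resize(b1[130:200,400:500],(400,280),interpolation=cv2.INTER_CUBIC).copy() if 0 else cv2.resize(np.hstack([a,b1[130:200,400:500]]),(700,245),interpolation=cv2.INTER_CUBIC)]))
E
```

```text
(no output)
```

View pics/z23.png

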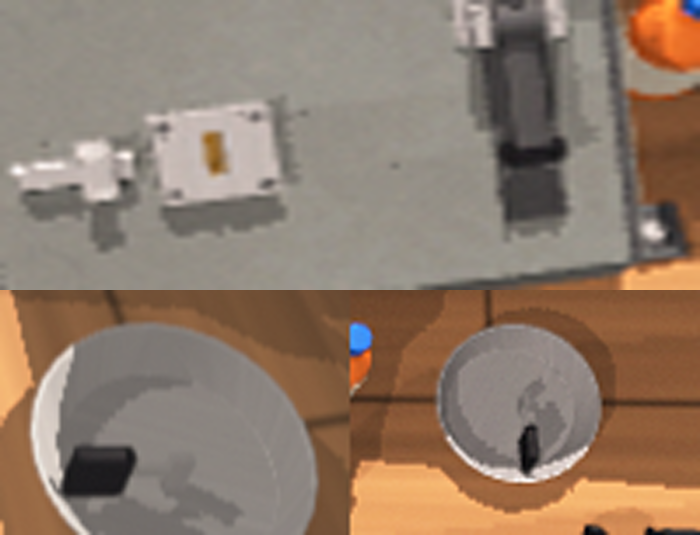

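View pics/top22.png

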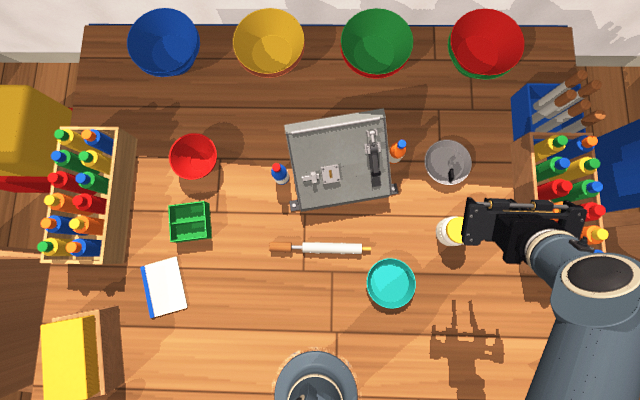

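```bash
python3 - <<'E'
from h import *
import cv2
for k in (0,22):
    g=cv2.cvtColor(cv2.imread(f'pics/top{k}.png'),cv2.COLOR_BGR2GRAY).astype(float)
    y0=np.array([w(84,y,12) for y in np.arange(55,125,1.)]) ; q=proj('top',y0)
    v=np.mean([cv2.remap(g.astype(np.float32),(q[:,0]).astype(np.float32)[None],(q[:,1]+o).astype(np.float32)[None],1)[0] for o in(-1.5,-1,-.5)],0)
    print(k,[(int(55+i),int(v[i])) for i in range(15,60,1)])
E
```

```text
0 [(70, 176), (71, 180), (72, 182), (73, 184), (74, 184), (75, 184), (76, 185), (77, 185), (78, 186), (79, 183), (80, 181), (81, 180), (82, 181), (83, 182), (84, 182), (85, 180), (86, 175), (87, 164), (88, 153), (89, 148), (90, 146), (91, 145), (92, 144), (93, 144), (94, 144), (95, 144), (96, 144), (97, 143), (98, 143), (99, 143), (100, 142), (101, 142), (102, 142), (103, 142), (104, 143), (105, 143), (106, 143), (107, 143), (108, 143), (109, 144), (110, 143), (111, 143), (112, 142), (113, 142), (114, 142)]
22 [(70, 179), (71, 183), (72, 186), (73, 188), (74, 188), (75, 187), (76, 187), (77, 188), (78, 189), (79, 186), (80, 184), (81, 183), (82, 184), (83, 184), (84, 185), (85, 185), (86, 186), (87, 187), (88, 187), (89, 186), (90, 185), (91, 184), (92, 184), (93, 184), (94, 184), (95, 184), (96, 184), (97, 183), (98, 183), (99, 184), (100, 187), (101, 190), (102, 186), (103, 179), (104, 171), (105, 160), (106, 151), (107, 146), (108, 144), (109, 143), (110, 144), (111, 145), (112, 145), (113, 145), (114, 145)]
```

Measured bolt travel is 18 mm, from the edge moving from 87 to 105 mm along the lid. That is the full throw the key gives. Handing in.

```bash
python3 -c "
from station import job_done; print(job_done())"
```

```text
the job is handed in; nothing more can be done
None
```

The cash box is locked and the key is in the steel dish. I handed the job in at about 26 s on the robot's clock.

**What I did**
- I pushed the lever over its high point and it snapped shut. The first pass missed because the closed fingertips sat higher than I expected and skimmed over the lever without moving it.
- I turned the key clockwise to its stop, where the turning moment jumped to 0.54 N m.
- I turned it back to zero and drew it out with almost no force.
- I lowered it into the dish until its tip touched the floor (4.5 N), leaned it over with a light grip and let go.

**Last checks**
- **Lever:** it lies flat on the lid in both views. My light press on it gave no clear contact force, so this rests on the pictures alone.
- **Bolt:** it moved 18 mm by edge measurement in the top view and stands past the staple, with the keyway back at zero.
- **Key and dish:** the key lies inside the upright dish with its bow leaning on the inner wall, so it is not flat on the floor.
- **Surroundings:** by eye, the bowl, jar, punnet and both bottles are where they started, and the arm is clear of everything.

**Limits touched:** joint 6 reached its lower limit (0.21 rad) twice, and joint 5 reached its limit once. I eased the tilt back each time. The readings never showed either joint past its range, but they were right on the edge.

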